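Lock the hold-down bar of an instrument cassette

ROBOT

A 7-joint arm with a two-finger parallel gripper is mounted at the origin on the work surface; the furniture and walls round the work are solid. World frame = base frame: x ahead of the robot, y to its left, z up, the work surface at z = 0. Lengths are in m, angles in rad, forces in N, time in s.
With the tool pointing down it reaches from about 0.4 to 0.875 m from the base axis. Payload 19.3 kg.
Tool frame: the origin (TCP) lies on the centre line of the jaws, within the pads' length; the fingertips stand 11 mm ahead of it and the grasp point (between the pads) lies 8 mm behind it; z points along the fingers, y is the direction in which the jaws open and shut (so a half turn about z gives the same grasp; the last joint's range is limited). The gripper opens to 85 mm and grips with 20 to 120 N. Pads are 22 mm wide; open, the fingers measure 114 mm over their backs; the gripper's body (76 mm by 85 mm) begins 54 mm behind the grasp point. The pads swing forward as they close: fully open they stand 13 mm farther back than shut.
Start: joints at [1.126, 0.521, -0.036, 1.599, 0.021, 1.021, -0.113], TCP at [0.229, -0.582, 0.242] pointing down, gripper open.
Joint ranges: [-2.91, 2.91], [-0.3, 2.13], [-1.5, 1.42], [0.17, 2.43], [-1.26, 4.41], [0.16, 1.93], [-2.52, 2.52]. Speed limits (rad/s): [1.89, 1.89, 2.39, 2.39, 3.01, 3.01, 3.01].

INTERFACE

Orientations are given as a unit quaternion [x, y, z, w].
In Python, from rig import arm gives the robot as it stands.
- The arm moves only by the tool servo_tool, never from a script. Its argument "series" is one flat list of numbers, 6 for each row, row after row: the shift along the tool's x, y, z in cm, then the turn, a rotation vector about the tool's x, y, z in rad. In form: [x, y, z, wx, wy, wz, x, y, z, wx, wy, wz, ...]. A call has 1 to 10 rows; each row is the pose to reach, as a shift and turn from the pose commanded when the call began, along the tool's axes at that moment; what a row does not reach only later rows make up. A row lasts 1/8 s, in which the tool goes at most 62.5 mm and 10.7 degrees, less where a joint would pass 70% of its speed; a pose out of reach is approached as far as the arm can. A call with a gripper value outside its range is refused whole. "claw" is the finger opening in cm, from 0 to 8.54, set as the call begins (left out, the last holds). The fingers move at their own pace and stop on an object; "newtons" is the grip in N (left out, the last holds). Time passes only in rows, so rows that repeat a pose let the fingers close. It gives the time, the measured TCP pose, the force and the opening at its end, in the units of the state.
- arm.read_state(): the state, without advancing time (a new reading comes with each control period).
- arm.snapshot(name): name is "scene" or "top" or "wrist"; returns a dict with "frame" (400x640x3 uint8, red, green, blue), "fx", "fy", "cx", "cy" (pixels), "world_to_cam" (4x4, takes a point from world to camera coordinates). Camera axes: x right, y down, z forward; pixel columns grow to the right and rows downward; lengths in m; the calibration is good to about 2 mm. A picture is of the moment at which its call begins. There is no depth.
- arm.job_done(): hands the job in, once; it reports no verdict.
The state is a dict: "clock": time; "joint_positions": joint angles; "dq": joint speeds; "joint_torque": joint torques, N m; "position": TCP position; "tcp_rot": TCP orientation; "ft_force": force on the tool from outside, world axes, zero at the start; "moment": the same for the moment, N m; "grip_width": opening from 0.0 (shut) to 1.0 (fully open).
Only numpy, scipy, OpenCV 4.12 (cv2) and the standard library are available. Lean on these libraries where they do the work, as an engineer would, in place of code of your own. Each camera call takes 0.05 s, during which the arm holds its last target.

TASK

Get the instrument cassette ready for the ultrasonic bath: put the loose toothed hold-down bar across the implements so that every tooth is fully home in its own slot of the rail, the open side of its hook facing away from the latch, and let go. Then swing the latch's wire loop over on to the bar's hook and push the lever over past its dead point until it lies flat and stays there. Do not knock the jar, the dish and the polish bottle standing around.

Things in the scene. Friction and masses are not known exactly. Their poses are not given: they have to be found in the camera images.
- bar: loose steel hold-down bar, 164 mm long (y), 20 wide (x), about 0.12 kg; origin mid-length at tooth-tip level, z up. Two feet (y +-47, 11 wide, z 14 to 20) reach forward to x -45. Six teeth stand down at y = +-19, +-47, +-75 mm, each 14 (x) x 4 (y) mm, round-tipped, z 0 to 14; the bar proper is z 14 to 22. Starts standing on its teeth on the table, yaw within 1 rad of the cassette's
- bar_grip (a point): on the bar at x 7, z 28 mm: inside the steel block on its middle, 16 mm wide (y), x -10 to +24, top at z 34.5. Grip it across the 16 mm. Axes as the bar
- bar_hook (a point): on the bar at x 5.5, z 37 mm: where the axis of the loop's crossbar sits when hooked. The block's -x part (x -10 to +3) rises to z 47 as the hook post; a nose on it (z 41.5 to 46.5) juts to x 6.5. The crossbar goes behind the post (+x side), on the block, under the nose. Axes as the bar
- seat (a point): where the bar's origin must lie, axes alike, when all teeth are home: a point of the instrument cassette, which is fixed to a heavy fixed stand and slopes 25 degrees. z is the cassette's normal, -x points downhill to its front, where the latch is. Slots 17 mm (x) x 7 mm (y), 17 deep, from the rail's top at z 14 mm down. Bar's and seat's x must point the same way
- cassette_floor (a point): middle of the steel tray's floor (axes as the seat; seat at x 47, z 11 mm from here). Tray 180 (x) x 186 (y) mm, 3 mm walls 19 mm above the floor. Pushers and tweezers lie along x, tops below z 19 mm, |y| 24 to 70, |x| under 68; the slotted rail across the back tops out at z 25, as do two posts for the bar's feet (x 8, y +-47); the latch stands in the middle
- latch_pivot (a point): axis of the latch lever (parallel to y), fixed to the cassette at x -55, z +2 mm of the seat; axes as the seat
- lever_end (a point): free end of the lever, 72 mm from latch_pivot; z points along the lever away from the pivot, x to its uphill face. A flat steel bar 16 mm wide (y), 5 mm thick, its last 9 mm thickened to 6 mm from its mid-plane on the uphill face
- lever (a joint): rad; 0 standing square to the cassette floor, negative leaning uphill to the rail, grows as pushed over downhill; stop at 1.536, lying flat, pointing to -x. Starts -0.5 to -0.28, stays where left. With the loop hooked it tightens from about 0.5, passes dead point near 1.24, is then held at the stop by the loop; 1 to 3 N at its end suffice
- loop_pin (a point): hinge of the wire loop on the lever's crank (parallel to y), 15 mm from latch_pivot, always 0.855 rad beyond the lever's direction, to the downhill side
- loop_bar (a point): middle of the loop's crossbar: round, 5 mm, along y, 29 mm between the two 4.4 mm side wires (24 mm free between them), 81.6 mm from loop_pin, sprung, stretches 4 mm. Swings freely; starts leaning downhill on a stop 0.8 rad past the lever. Pushed uphill past the vertical it falls on toward the rail, clears the nose by 2 to 5 mm if the lever is at its start, and drops on the block
- powder_jar: bystander: clear jar, 52 mm across, 45 mm high; origin under its middle
- dappen_dish: bystander: small white six-sided dish, 52 mm across, 21 mm high; origin under its middle
- polish_3: bystander: polish bottle with a tall cap, 27 x 34 mm, 88 mm high; origin under its middle

How it is judged:
On the way, in this order (a step that is already met when the one before it is completed fails the run):
1. the bar is home in all its slots and let go, the lever still open (x of bar in the frame of seat between -0.003 and 0.003 m and y of bar in the frame of seat between -0.003 and 0.003 m and z of bar in the frame of seat between -0.003 and 0.0025 m and angle between the z axis of bar and the z axis of seat, either way round below 0.06 rad and angle between the x axis of bar and the x axis of seat, either way round below 0.06 rad and contact force between the fingers and bar below 0.1 N and value of joint lever below 0.6 rad), for 0.2 s.
2. the loop's crossbar lies on the block behind the hook post, the lever still open (x of bar in the frame of seat between -0.003 and 0.003 m and y of bar in the frame of seat between -0.003 and 0.003 m and z of bar in the frame of seat between -0.003 and 0.0025 m and angle between the z axis of bar and the z axis of seat, either way round below 0.06 rad and angle between the x axis of bar and the x axis of seat, either way round below 0.06 rad and x of loop_bar in the frame of bar between 0.003 and 0.027 m and y of loop_bar in the frame of bar between -0.008 and 0.008 m and z of loop_bar in the frame of bar between 0.032 and 0.0415 m and value of joint lever below 1.1 rad), for 0.2 s.
3. the lever is over past its dead point with the loop on the hook (value of joint lever above 1.42 rad and x of loop_bar in the frame of bar between 0.003 and 0.009 m and z of loop_bar in the frame of bar between 0.032 and 0.0415 m), for 0.2 s.
At the end, for the whole second after the job is handed in: Bar fully home in its slots (within 3 mm sideways, 2.5 mm in height, 0.06 rad) and at rest; crossbar drawn up behind the hook post under the nose (bar frame x 3 to 9, z 32 to 41.5 mm); lever past its dead point (above 1.42 rad); no bystander moved 25 mm or tipped (all of step 3 and x of bar in the frame of seat between -0.003 and 0.003 m and y of bar in the frame of seat between -0.003 and 0.003 m and z of bar in the frame of seat between -0.003 and 0.0025 m and angle between the z axis of bar and the z axis of seat, either way round below 0.06 rad and angle between the x axis of bar and the x axis of seat, either way round below 0.06 rad and y of loop_bar in the frame of bar between -0.008 and 0.008 m and linear speed of bar below 0.01 m/s); the robot touches nothing.
It fails at once if a bystander is pushed more than 25 mm or knocked over (distance of any of powder_jar, dappen_dish, polish_3 from where it was at the start of the episode above 0.025 m or angle between any of powder_jar, dappen_dish, polish_3's own z axis and vertical above 0.5 rad).
It also fails if it takes over 54 s, if anything falls off the work surface, if the arm or the gripper's body presses on something with over 40 N, if the wrist force passes 120 N, or if a joint passes its speed limit or range.

## Working session

There is one attempt and no reset: what is moved stays moved. The work goes in short steps, Python scripts to look and compute and a tool call to move; the robot and the scene stay as the last step left them, time stands still between calls to the robot, and variables do not carry over. Pictures are saved under pics/ and viewed, and the job is handed in when it is done.

Besides the shell and the picture viewer there is one more tool, called after "Call:" as a command line: name --argument value ..., lists and objects as JSON in quotes. servo_tool: Moves the arm, as the interface text tells. Its arguments: {"type":"object","properties":{"series":{"type":"array","items":{"type":"number"}},"claw":{"type":"number"},"newtons":{"type":"number"}},"required":["series"]}

```bash
ls -la; mkdir -p pics
cat > h.py <<'E'
import numpy as np, cv2
from rig import arm
from scipy.spatial.transform import Rotation as R
def snap(name, fn):
    s=arm.snapshot(name); cv2.imwrite('pics/'+fn+'.png', cv2.cvtColor(s['frame'],cv2.COLOR_RGB2BGR))
    np.savez('pics/'+fn+'.npz', frame=s['frame'], K=np.array([s['fx'],s['fy'],s['cx'],s['cy']]), W=np.array(s['world_to_cam']))
    return s
E
python3 - <<'E'
from h import *
print(arm.read_state())
for n in ['scene','top','wrist']:
    s=snap(n,n+'0'); print(n,s['fx'],s['fy'],s['cx'],s['cy']); print(np.round(np.array(s['world_to_cam']),4))
E
```

```text
total 12
drwxr-xr-x  3 agent agent 4096 Dec  7 14:07 .
drwxr-xr-x 23 root  root  4096 Dec  7 14:07 ..
drwxr-xr-x  2 agent agent 4096 Dec  7 14:07 pics
{'clock': 0.0, 'joint_positions': array([ 1.12583609,  0.52199799, -0.03630201,  1.60001118,  0.02117901,
        1.02113096, -0.11277288]), 'dq': array([-0.00022581, -0.0003244 ,  0.0005763 , -0.00043817, -0.00131052,
       -0.00159249, -0.00091419]), 'joint_torque': array([-1.31603443e-03, -9.27121782e+01,  1.97945751e+00, -3.69927800e+01,
        1.77168933e-02,  8.31677404e-03,  2.31260617e-05]), 'position': array([ 0.22861351, -0.5813242 ,  0.24173486]), 'tcp_rot': array([ 9.82496956e-01,  1.86277730e-01, -1.47148869e-04, -5.62682729e-04]), 'ft_force': array([-0.08835485,  0.28007569, -0.29320435]), 'moment': array([-0.06921051, -0.03422606,  0.01112314]), 'grip_width': 1.0024487250991303}
scene 372.6132785893685 372.6132785893685 318.34221371336633 195.18974929253272
[[-0.6353 -0.7723 -0.0062  0.3319]
 [-0.4485  0.3754 -0.8111  0.3135]
 [ 0.6287 -0.5125 -0.5849  0.5843]
 [ 0.      0.      0.      1.    ]]
top 434.7140098756309 434.7140098756309 315.4336880273164 197.07990525293997
[[ 0.0031 -0.9999 -0.0121  0.0103]
 [-0.9933 -0.0017 -0.1153  0.512 ]
 [ 0.1153  0.0124 -0.9933  0.9898]
 [ 0.      0.      0.      1.    ]]
wrist 298.65905144284557 298.65905144284557 320.9140483733915 203.30037293722367
[[ 3.664e-01 -9.304e-01 -2.000e-04 -6.258e-01]
 [-8.788e-01 -3.462e-01  3.285e-01 -4.400e-02]
 [-3.057e-01 -1.202e-01 -9.445e-01  3.797e-01]
 [ 0.000e+00  0.000e+00  0.000e+00  1.000e+00]]
```

View pics/scene0.png

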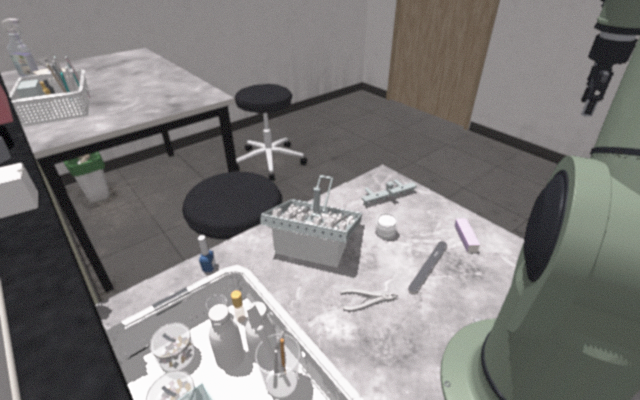

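View pics/top0.png

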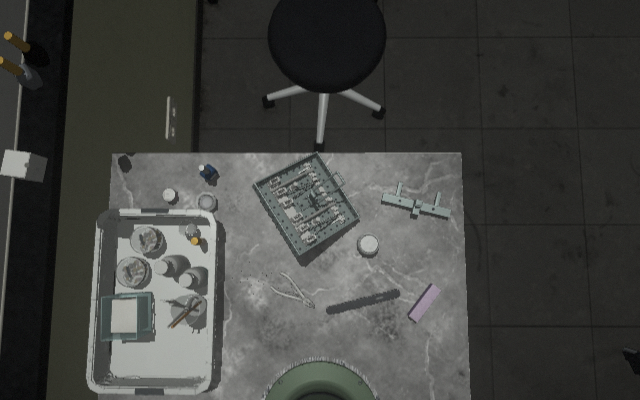

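View pics/wrist0.png

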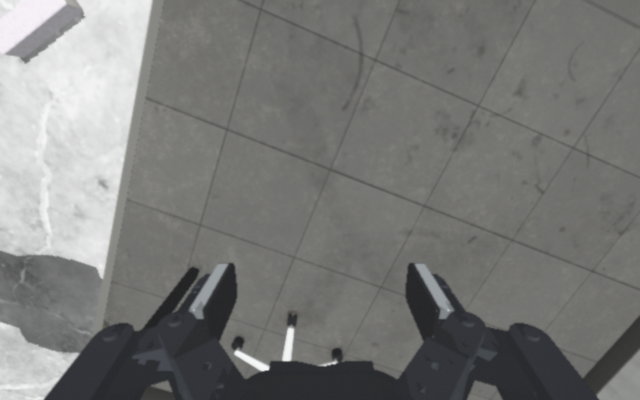

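Run:
```python
import cv2
a=cv2.imread('pics/top0.png'); 
c=a[140:270,230:470]; cv2.imwrite('pics/top0z.png',cv2.resize(c,None,fx=3.3,fy=3.3,interpolation=cv2.INTER_CUBIC))
a=cv2.imread('pics/scene0.png'); 
c=a[155:285,240:440]; cv2.imwrite('pics/scene0z.png',cv2.resize(c,None,fx=4,fy=4,interpolation=cv2.INTER_CUBIC))
```

```text
(no output)
```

View pics/top0z.png

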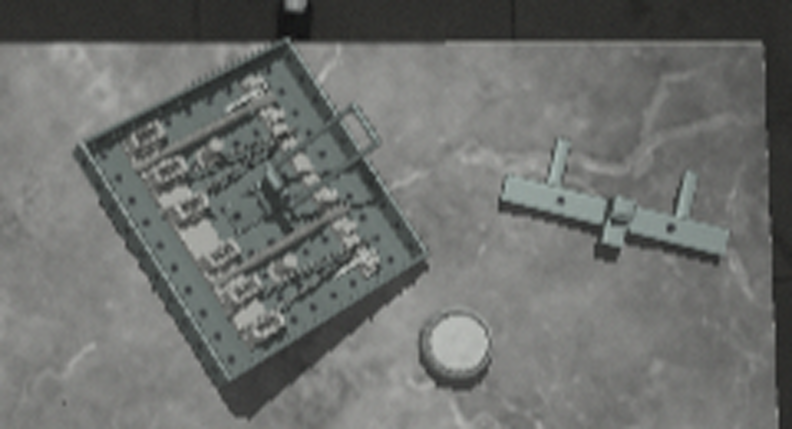

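View pics/scene0z.png

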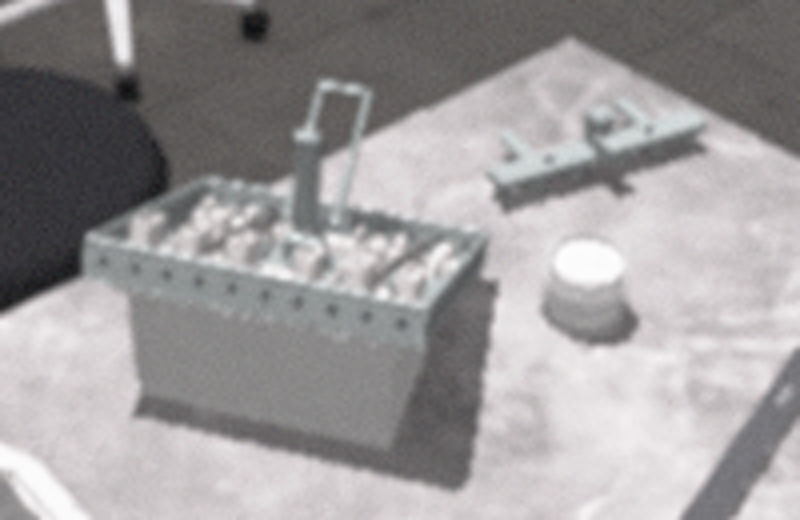

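```bash
cat >> h.py <<'E'
def load(fn):
    d=np.load('pics/'+fn+'.npz'); return d['K'],d['W'],d['frame']
def proj(K,W,P):
    P=np.atleast_2d(P); c=P@W[:3,:3].T+W[:3,3]; return np.c_[K[0]*c[:,0]/c[:,2]+K[2],K[1]*c[:,1]/c[:,2]+K[3]]
def ray(K,W,px,z=0.0):
    d=np.array([(px[0]-K[2])/K[0],(px[1]-K[3])/K[1],1]); Rw=W[:3,:3].T; C=-Rw@W[:3,3]; d=Rw@d
    return C+d*(z-C[2])/d[2]
def cassR(yaw): # yaw = world heading of seat x (horizontal part); z tilts toward -x
    return R.from_euler('z',yaw)*R.from_euler('y',-np.radians(25))
E
python3 - <<'E'
from h import *
from scipy.optimize import least_squares
Kt,Wt,_=load('top0'); Ks,Ws,_=load('scene0'); Kw,Ww,_=load('wrist0')
print(cassR(0).as_matrix()[:,2], cassR(0).as_matrix()[:,0])
top=np.array([[317.6,152.7],[253.6,184.8],[299.1,256.1],[359.4,218.2]])
sc=np.array([[292.5,200.5],[261.2,216.2],[346,236],[361.7,214.2]])
M=np.array([[-90,-93,19],[90,-93,19],[90,93,19],[-90,93,19]])/1000
def f(p):
    P=cassR(p[3]).apply(M)+p[:3]
    return np.r_[(proj(Kt,Wt,P)-top).ravel(),(proj(Ks,Ws,P)-sc).ravel()]
for y0 in (2.6,-0.5):
    r=least_squares(f,[.45,0,.1,y0]); print(r.cost,r.x,np.round(r.fun,1))
# bar: ends etc
for n,px in dict(barL=(500/3.3+230,190/3.3+140),barR=(725/3.3+230,240/3.3+140),dish=(369,244),blk=(608/3.3+230,240/3.3+140),post=(625/3.3+230,207/3.3+140),jar=(206,202),pol=(207,172)).items():
    print(n,ray(Kt,Wt,px,0.02))
Rt=R.from_quat(arm.read_state()['tcp_rot']).as_matrix(); t=arm.read_state()['position']
C=-Ww[:3,:3].T@Ww[:3,3]; print('cam in tool',Rt.T@(C-t),'axes',Rt.T@Ww[:3,:3].T); print(Rt)
E
```

```text
[-0.42261826 -0.          0.90630779] [0.90630779 0.         0.42261826]
4.833653080869739 [0.49340264 0.03400559 0.04891981 2.13353749] [-0.5 -0.6 -0.  -1.3 -0.7  0.3  0.1  0.1 -0.8  0.8  0.1  0.3  1.1 -1.3
  1.3  1.1]
4.8336530808697376 [0.49340264 0.03400559 0.04891981 2.13353749] [-0.5 -0.6 -0.  -1.3 -0.7  0.3  0.1  0.1 -0.8  0.8  0.1  0.3  1.1 -1.3
  1.3  1.1]
barL [ 0.51214156 -0.14450366  0.02      ]
barR [ 0.476595   -0.30385399  0.02      ]
dish [ 0.40298555 -0.1137673   0.02      ]
blk [ 0.47641549 -0.22079916  0.02      ]
post [ 0.50007341 -0.23345325  0.02      ]
jar [0.50085803 0.27117168 0.02      ]
pol [0.57296894 0.27109925 0.02      ]
cam in tool [ 0.08348477  0.00091802 -0.131095  ] axes [[ 4.04936507e-04 -9.44520222e-01 -3.28453019e-01]
 [ 9.99999719e-01  1.75490661e-04  7.28207391e-04]
 [-6.30166169e-04 -3.28453222e-01  9.44520028e-01]]
[[ 9.30590847e-01  3.66060858e-01 -3.50631446e-04]
 [ 3.66061020e-01 -9.30590574e-01  7.16621341e-04]
 [-6.39672948e-05 -7.95233766e-04 -9.99999682e-01]]
```

```bash
cat >> h.py <<'E'
def rel(p,Rt,st=None):
    st=st or arm.read_state(); R0=R.from_quat(st['tcp_rot'])
    d=R0.inv().apply(np.array(p)-st['position'])*100; w=(R0.inv()*Rt).as_rotvec()
    print('rel cm',np.round(d,2),'rotvec',np.round(w,4),'| clock',st['clock']); return d,w
FLIP=R.from_euler('x',np.pi)
E
python3 - <<'E'
from h import *
rel([.487,-.227,.14],R.from_euler('z',2.92)*FLIP)
E
```

```text
rel cm [ 37.01 -23.52  10.21] rotvec [-4.0000e-04 -1.0000e-03 -2.5452e+00] | clock 0.15
```

Call:
servo_tool --series '[37, -23.5, 10.2, 0, 0, -2.545, 37, -23.5, 10.2, 0, 0, -2.545, 37, -23.5, 10.2, 0, 0, -2.545, 37, -23.5, 10.2, 0, 0, -2.545, 37, -23.5, 10.2, 0, 0, -2.545, 37, -23.5, 10.2, 0, 0, -2.545, 37, -23.5, 10.2, 0, 0, -2.545, 37, -23.5, 10.2, 0, 0, -2.545, 37, -23.5, 10.2, 0, 0, -2.545, 37, -23.5, 10.2, 0, 0, -2.545]' --claw 5

```text
clock: 1.4
position: [0.4871, -0.2272, 0.1401]
tcp_rot: [0.428, 0.904, 0.0, -0.0]
ft_force: [-0.6, 0.3, -0.8]
grip_width: 0.585
```

Run:
```python
from h import *
print(arm.read_state()['joint_positions'])
rel([.487,-.227,.14],R.from_euler('z',2.92)*FLIP)
```

```text
[ 0.72620886  0.57121396 -0.54751383  1.90089955  0.41047718  0.7825184
  0.63847178]
rel cm [0.02 0.   0.01] rotvec [-0.000e+00 -4.000e-04 -6.636e-01] | clock 1.4
```

Call:
servo_tool --series '[0, 0, 0, 0, 0, -0.664, 0, 0, 0, 0, 0, -0.664, 0, 0, 0, 0, 0, -0.664, 0, 0, 0, 0, 0, -0.664, 0, 0, 0, 0, 0, -0.664]'

```text
clock: 2.02
position: [0.4869, -0.2276, 0.1401]
tcp_rot: [0.114, 0.993, 0.0, -0.0]
ft_force: [-0.6, -0.4, 0.7]
grip_width: 0.584
```

Run:
```python
from h import *
print(arm.read_state()['joint_positions'])
snap('wrist','w1')
```

```text
[ 0.8401758   0.61135055 -0.71221666  1.89525397  0.53100091  0.83296395
  1.19040485]
```

View pics/w1.png

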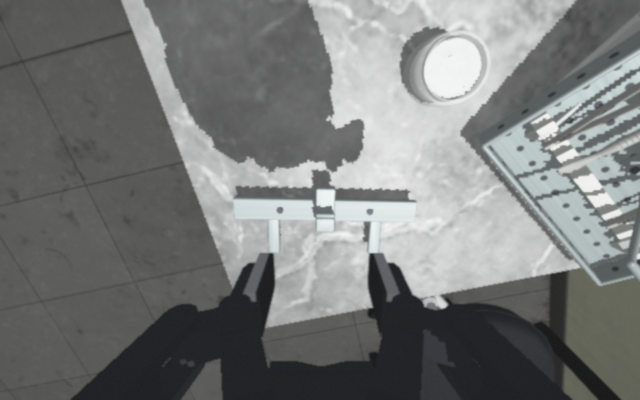

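Run:
```python
import cv2
a=cv2.imread('pics/w1.png'); 
c=a[170:270,225:425]; cv2.imwrite('pics/w1z.png',cv2.resize(c,None,fx=4,fy=4,interpolation=cv2.INTER_CUBIC))
```

```text
(no output)
```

View pics/w1z.png

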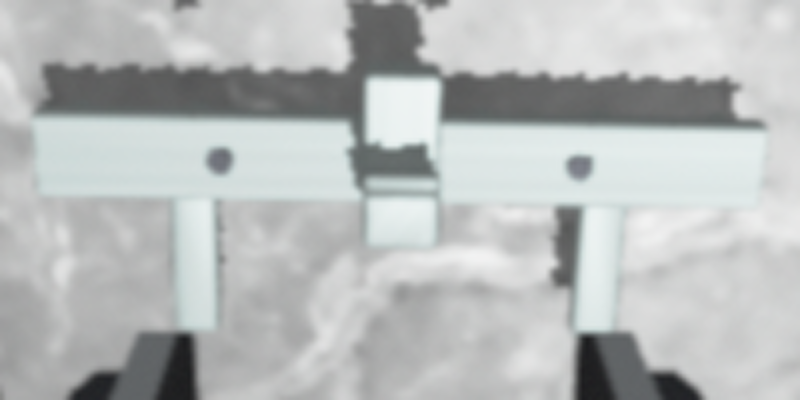

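```bash
cat > fitbar.py <<'E'
from h import *
from scipy.optimize import least_squares
K,W,_=load('w1')
pts=[((35,117),(10,82,22)),((765,124),(10,-82,22)),((762,206),(-10,-82,22)),((39,196),(-10,82,22)),((366,75),(24,8,34.5)),((441,75),(24,-8,34.5)),((367,246),(-10,8,47)),((437,246),(-10,-8,47)),((177,330),(-45,52.5,20)),((216,330),(-45,41.5,20)),((574,331),(-45,-41.5,20)),((614,331),(-45,-52.5,20))]
px=np.array([p[0] for p in pts])/4+[225,170]-0.375; M=np.array([p[1] for p in pts])/1000
def f(p): return (proj(K,W,R.from_euler('z',p[2]).apply(M)+[p[0],p[1],0])-px).ravel()
def g(p): return (proj(K,W,R.from_euler('z',p[2]).apply(M)+[p[0],p[1],p[3]])-px).ravel()
r=least_squares(f,[.487,-.227,2.92],loss='soft_l1'); print(r.x,r.cost); print(np.round(r.fun.reshape(-1,2),1).tolist())
r=least_squares(g,[.487,-.227,2.92,0],loss='soft_l1'); print(r.x,r.cost); print(np.round(r.fun.reshape(-1,2),1).tolist())
E
python3 fitbar.py
```

```text
[ 0.49430772 -0.22750239  2.89972314] 9.350809005767012
[[-1.8, -1.3], [2.2, -0.6], [0.3, -0.1], [-1.0, 0.1], [-0.4, -1.1], [0.3, -0.8], [-1.2, 0.2], [0.7, 0.5], [-0.6, 0.6], [1.3, 0.7], [-0.4, 1.6], [1.2, 1.7]]
[ 0.49602972 -0.22790155  2.90092263 -0.00438853] 4.913972773092301
[[-0.3, -0.8], [0.5, -0.4], [-1.3, -0.2], [0.6, 0.2], [-0.3, -0.5], [-0.0, -0.3], [-1.1, -0.0], [0.5, 0.2], [0.4, 0.1], [2.1, 0.2], [-1.1, 0.9], [0.3, 1.1]]
```

Run:
```python
from h import *
Rb=R.from_euler('z',2.9005); o=np.array([.4952,-.2277,0])
rel(o+Rb.apply([.007,0,.060]),Rb*FLIP)
rel(o+Rb.apply([.007,0,.036]),Rb*FLIP)
```

```text
rel cm [-0.11  0.18  8.01] rotvec [ 0.0002 -0.0003  0.0106] | clock 2.075
rel cm [-0.11  0.18 10.41] rotvec [ 0.0002 -0.0003  0.0106] | clock 2.075
```

Call:
servo_tool --series '[-0.1, 0.2, 5, 0, 0, 0.01, -0.1, 0.2, 8, 0, 0, 0.01, -0.1, 0.2, 8, 0, 0, 0.01]'

```text
clock: 2.45
position: [0.4876, -0.2251, 0.0589]
tcp_rot: [0.119, 0.993, 0.0, -0.002]
ft_force: [0.0, 0.6, 0.6]
grip_width: 0.587
```

Run:
```python
from h import *
snap('wrist','w2')
Rb=R.from_euler('z',2.9005); o=np.array([.4952,-.2277,0])
rel(o+Rb.apply([.007,0,.036]),Rb*FLIP)
```

```text
rel cm [-0.02 -0.06  2.43] rotvec [ 0.0002 -0.0011  0.0022] | clock 2.5
```

View pics/w2.png

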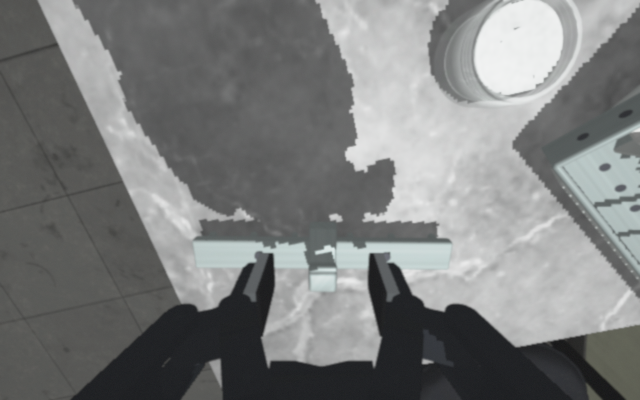

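Run:
```python
from h import *
K,W,_=load('w2'); st=arm.read_state(); Rt=R.from_quat(st['tcp_rot']); 
for dz in (0,.005,.011):
  print(dz,np.round(proj(K,W,Rt.apply(np.array([[s*.011,y,dz] for y in (-.025,.025) for s in (-1,1)]))+st['position']),0).tolist())
import cv2
a=cv2.imread('pics/w2.png'); c=a[215:315,235:405]; cv2.imwrite('pics/w2z.png',cv2.resize(c,None,fx=4.5,fy=4.5,interpolation=cv2.INTER_CUBIC))
```

```text
0 [[275.0, 298.0], [273.0, 261.0], [372.0, 298.0], [375.0, 261.0]]
0.005 [[277.0, 292.0], [275.0, 256.0], [371.0, 292.0], [373.0, 256.0]]
0.011 [[278.0, 286.0], [276.0, 250.0], [369.0, 286.0], [371.0, 250.0]]
```

View pics/w2z.png

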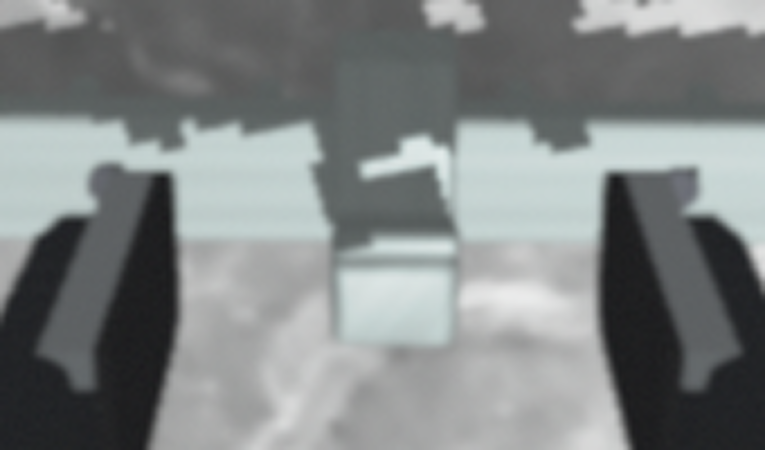

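Call:
servo_tool --series '[0, -0.05, 2.4, 0, 0, 0, 0, -0.05, 2.4, 0, 0, 0, 0, -0.05, 2.4, 0, 0, 0]'

```text
clock: 2.88
position: [0.489, -0.2264, 0.0377]
tcp_rot: [0.119, 0.993, -0.0, 0.001]
ft_force: [0.3, 0.3, 0.0]
grip_width: 0.588
```

Call:
servo_tool --series '[0, 0, 0, 0, 0, 0, 0, 0, 0, 0, 0, 0, 0, 0, 0, 0, 0, 0, 0, 0, 0, 0, 0, 0, 0, 0, 0, 0, 0, 0]' --claw 0 --newtons 70

```text
clock: 3.5
position: [0.4887, -0.2265, 0.0371]
tcp_rot: [0.119, 0.993, -0.0, 0.0]
ft_force: [-2.1, 0.1, 11.8]
grip_width: 0.168
```

Run:
```python
from h import *
snap('wrist','w3'); st=arm.read_state(); print(st['position'],st['ft_force'],st['joint_positions'])
import cv2
a=cv2.imread('pics/w3.png'); c=a[215:345,185:455]; cv2.imwrite('pics/w3z.png',cv2.resize(c,None,fx=2.9,fy=2.9,interpolation=cv2.INTER_CUBIC))
```

```text
[ 0.48866496 -0.22655315  0.03707087] [-2.60062813 -0.7980095  11.77154847] [ 0.74473774  0.76181661 -0.5871949   1.94001731  0.68721732  0.64803832
  1.04966706]
```

View pics/w3z.png

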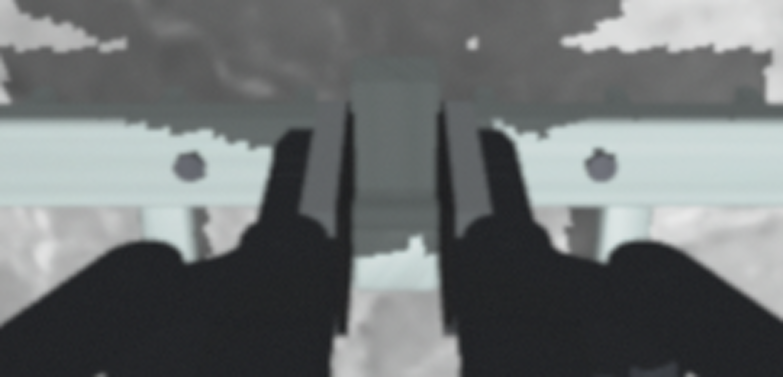

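```bash
cat >> h.py <<'E'
FL=np.array([0.49340,0.03400,0.04892]); YAW=2.1335
def seatT(FL=FL,YAW=YAW):
    Rs=cassR(YAW); return FL+Rs.apply([.047,0,.011]),Rs
E
python3 - <<'E'
from h import *
p,Rs=seatT(); print(p)
for q in ([.022,0,.037+.14],[.022,0,.117]):
    print(p+Rs.apply(q)); rel(p+Rs.apply(q),Rs*FLIP)
E
```

```text
[0.47315587 0.06609674 0.07875244]
[0.50242479 0.01969134 0.24846652]
rel cm [  4.45  24.24 -21.16] rotvec [-0.1682  0.4154  0.7575] | clock 3.55
[0.48889742 0.04113877 0.19408806]
rel cm [  6.28  26.01 -15.72] rotvec [-0.1682  0.4154  0.7575] | clock 3.55
```

Call:
servo_tool --series '[0, 0, -2, 0, 0, 0, 0, 0, -8, 0, 0, 0, 0, 0, -14, 0, 0, 0, 0, 0, -20, 0, 0, 0, 0, 0, -21, 0, 0, 0]'

```text
clock: 4.18
position: [0.4895, -0.2262, 0.2511]
tcp_rot: [0.119, 0.993, -0.001, 0.003]
ft_force: [-0.3, 0.1, -0.9]
grip_width: 0.164
```

Run:
```python
from h import *
snap('wrist','w4'); st=arm.read_state(); print(st['position'],st['ft_force'],st['joint_positions'],st['grip_width'])
p,Rs=seatT(); 
for q in ([.022,0,.037+.14],):
    print(p+Rs.apply(q)); rel(p+Rs.apply(q),Rs*FLIP)
```

```text
[ 0.48908998 -0.22637088  0.25010619] [ 0.30485798 -0.42153369 -0.22602747] [ 0.91204779  0.47328776 -0.80310534  1.79329324  0.39263764  1.03760058
  1.29396794] 0.16647529305395645
[0.50242479 0.01969134 0.24846652]
rel cm [ 4.5  24.23  0.11] rotvec [-0.1677  0.4189  0.7579] | clock 4.225
```

View pics/w4.png

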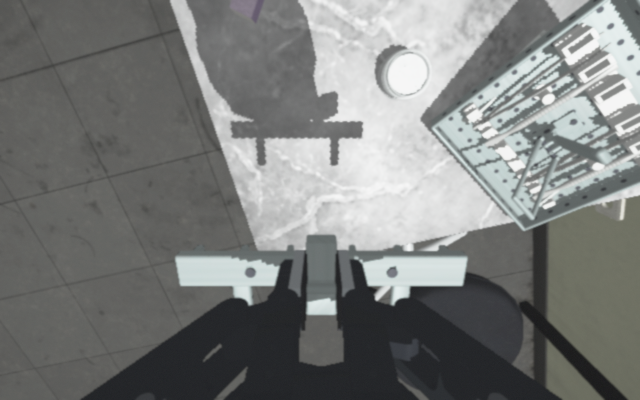

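Call:
servo_tool --series '[4.5, 24.2, -2, -0.168, 0.419, 0.758, 4.5, 24.2, -2, -0.168, 0.419, 0.758, 4.5, 24.2, -2, -0.168, 0.419, 0.758, 4.5, 24.2, -1, -0.168, 0.419, 0.758, 4.5, 24.2, 0.1, -0.168, 0.419, 0.758, 4.5, 24.2, 0.1, -0.168, 0.419, 0.758, 4.5, 24.2, 0.1, -0.168, 0.419, 0.758, 4.5, 24.2, 0.1, -0.168, 0.419, 0.758]'

```text
clock: 5.22
position: [0.5017, 0.0195, 0.2458]
tcp_rot: [0.471, 0.855, 0.105, -0.191]
ft_force: [0.4, -0.4, -1.1]
grip_width: 0.164
```

Run:
```python
from h import *
snap('wrist','w5');snap('top','t5');snap('scene','s5'); st=arm.read_state(); print(st['position'],st['ft_force'],st['joint_positions'],st['grip_width'])
p,Rs=seatT(); 
for q in ([.022,0,.037+.14],):
    print(p+Rs.apply(q)); rel(p+Rs.apply(q),Rs*FLIP)
```

```text
[0.50170464 0.01946606 0.24564403] [-0.37173295 -0.73643247 -1.11081043] [ 0.57450732  0.5754856  -0.74397412  1.71784993 -0.01832896  1.17735634
  0.45044713] 0.16965661002446264
[0.50242479 0.01969134 0.24846652]
rel cm [ 0.1   0.07 -0.26] rotvec [-0.0013 -0.0033 -0.0001] | clock 5.375
```

View pics/w5.png

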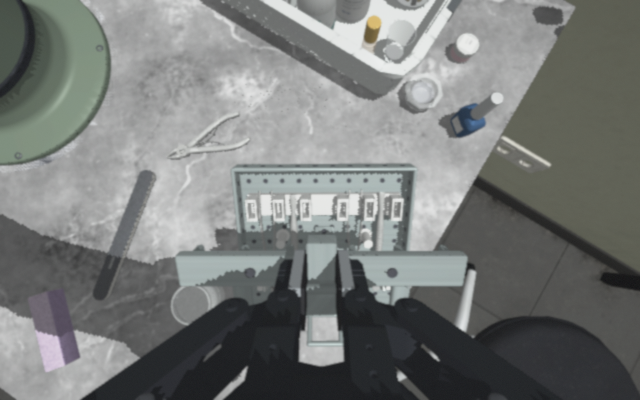

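View pics/s5.png

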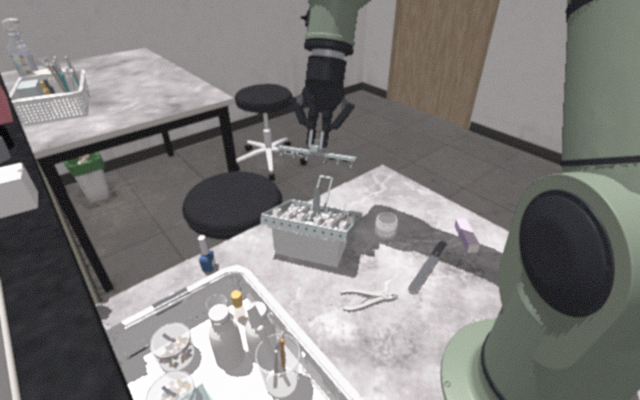

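Run:
```python
import cv2
a=cv2.imread('pics/w5.png'); c=a[155:255,228:422]; cv2.imwrite('pics/w5z.png',cv2.resize(c,None,fx=4,fy=4,interpolation=cv2.INTER_CUBIC))
```

```text
(no output)
```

View pics/w5z.png

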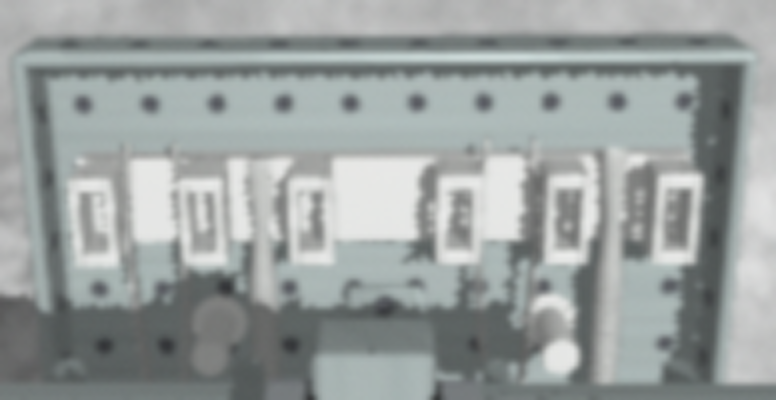

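```bash
cat > fit5.py <<'E'
from h import *
from scipy.optimize import least_squares
K,W,_=load('w5')
def fitc(pts,p0,tilt=False):
    px=np.array([p[0] for p in pts]); M=np.array([p[1] for p in pts])/1000
    def f(p):
        Rr=cassR(p[3])*R.from_rotvec([p[4],p[5],0]) if tilt else cassR(p[3])
        return (proj(K,W,Rr.apply(M)+p[:3])-px).ravel()
    r=least_squares(f,list(p0)+([0,0] if tilt else []),loss='soft_l1',x_scale=[.01,.01,.01,.01]+([.01,.01] if tilt else []))
    return r
z=lambda x,y:(x/4+228-.375,y/4+155-.375)
s=[((93.5,221.5),75),((204,222),47),((311.5,220),19),((460,219),-19),((566,218),-47),((678.5,217),-75)]
pts=[(z(*a),(0,y,14)) for a,y in s]+[(z(20,58),(43,93,8)),(z(753,52),(43,-93,8))]
p,Rs=seatT()
for n,pt in (('slots',pts[:6]),('all',pts)):
    r=fitc(pt,[*p,YAW]); print(n,r.x,r.cost,np.round(r.fun.reshape(-1,2),1).tolist())
r=fitc(pts,[*p,YAW],True); print(n,r.x,r.cost,np.round(r.fun.reshape(-1,2),1).tolist())
print('prior seat',p,YAW)
E
python3 fit5.py
python3 - <<'E'
import cv2
a=cv2.imread('pics/w5.png'); c=a[225:360,170:480]; cv2.imwrite('pics/w5y.png',cv2.resize(c,None,fx=2.58,fy=2.58,interpolation=cv2.INTER_CUBIC))
E
```

```text
slots [0.47535213 0.06377416 0.0815238  2.14368731] 0.3006199576423352 [[0.1, 0.1], [-0.3, -0.2], [0.1, 0.1], [-0.1, -0.0], [0.6, 0.0], [-0.3, 0.0]]
all [0.47543154 0.06387982 0.07858788 2.14256249] 1.6154150093195119 [[0.9, 0.2], [0.2, -0.1], [0.3, 0.2], [-0.2, 0.2], [0.2, 0.3], [-0.9, 0.3], [-0.7, -0.7], [0.0, -0.6]]
all [ 0.47596299  0.06312678  0.07960379  2.14790167 -0.01807981  0.05931489] 1.4010822212306269 [[0.7, 0.3], [-0.0, -0.1], [0.1, 0.3], [-0.3, 0.3], [0.4, 0.3], [-0.5, 0.4], [-0.2, -0.8], [-0.1, -1.0]]
prior seat [0.47315587 0.06609674 0.07875244] 2.1335
```

View pics/w5y.png

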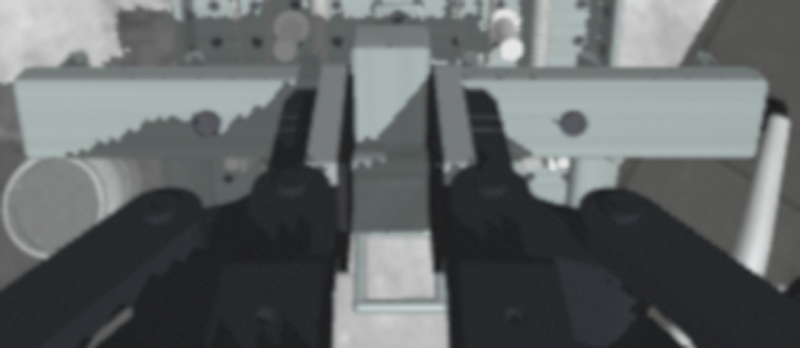

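```bash
cat > fitbar5.py <<'E'
from h import *
from scipy.optimize import least_squares
import sys
K,W,_=load('w5')
# tool pose at snapshot
p=np.array([0.50170464,0.01946606,0.24564403]); Rt=R.from_quat([0.471,0.855,0.105,-0.191])
z=lambda x,y:(x/2.58+170-.3,y/2.58+225-.3)
pts=[(z(15,82),(10,82,22)),(z(27,155),(-10,82,22)),(z(768,80),(10,-82,22)),(z(757,155),(-10,-82,22)),(z(28,68),(10,82,14)),(z(757,68),(10,-82,14)),(z(353,42),(24,8,34.5)),(z(431,42),(24,-8,34.5))]
px=np.array([q[0] for q in pts]); M=np.array([q[1] for q in pts])/1000
def f(v,n=6):
    v=np.r_[v,np.zeros(6-len(v))]
    Rb=Rt*FLIP*R.from_rotvec([v[4],v[5],v[3]])   # rot about bar x,y,z
    o=p+Rt.apply(FLIP.apply(v[:3]))
    return (proj(K,W,Rb.apply(M)+o)-px).ravel()
for n in (3,4,6):
    r=least_squares(f,[-.007,0,-.037,0,0,0][:n],loss='soft_l1',x_scale=.01); print(np.round(r.x,4),r.cost,np.round(r.fun.reshape(-1,2),1).tolist())
E
python3 fitbar5.py
```

```text
[-0.0082  0.0011 -0.0384] 9.136310151218698 [[-0.6, -1.5], [0.2, 0.7], [1.1, -0.6], [-0.2, 1.0], [0.7, -2.8], [-1.0, -2.7], [-0.8, 1.6], [0.7, 1.6]]
[-0.0083  0.0011 -0.0384  0.0019] 9.081591268769728 [[-0.6, -1.2], [0.3, 1.0], [1.1, -0.8], [-0.2, 0.8], [0.7, -2.6], [-1.0, -2.8], [-0.9, 1.7], [0.6, 1.7]]
[-0.0101  0.0011 -0.0382  0.0019  0.0023  0.0568] 7.172628169742487 [[-0.2, -0.6], [-0.2, 2.7], [0.5, -0.4], [0.1, 2.1], [1.1, -1.2], [-1.7, -1.8], [-0.7, 0.4], [0.6, 0.3]]
```

Run:
```python
from h import *
K,W,_=load('scene0'); s=np.array([.4754,.0638,.0790]); Rs=cassR(2.1426)
for q in (-.5,-.45,-.4,-.35,-.3):
    P=[[-.055-.072*np.sin(q)+d*np.cos(q),0,.002+.072*np.cos(q)+d*np.sin(q)] for d in(0,.006)]
    a=q+.855; b=q+.8; pin=np.array([-.055-.015*np.sin(a),0,.002+.015*np.cos(a)]); bar=pin+.0816*np.array([-np.sin(b),0,np.cos(b)])
    print(q,np.round(P[0],3),np.round((proj(K,W,Rs.apply(np.array(P+[pin,bar]))+s)-[240,155])*4).tolist(),bar)
K,W,_=load('top0')
for q in (-.5,-.4,-.3):
    a=q+.855; b=q+.8; pin=np.array([-.055-.015*np.sin(a),0,.002+.015*np.cos(a)]); bar=pin+.0816*np.array([-np.sin(b),0,np.cos(b)])
    P=np.array([[-.055-.072*np.sin(q),0,.002+.072*np.cos(q)],bar]); print((proj(K,W,Rs.apply(P)+s)-[230,140])*3.3)
# next hover
p=s+Rs.apply(np.array([.002,0,.045])-np.array([-.0083,.0011,-.038])); rel(p,Rs*FLIP)
```

```text
-0.5 [-0.02   0.     0.065] [[302.0, 149.0], [299.0, 155.0], [311.0, 221.0], [340.0, 83.0]] [-0.0843283   0.          0.09402015]
-0.45 [-0.024  0.     0.067] [[304.0, 145.0], [301.0, 151.0], [312.0, 221.0], [341.0, 85.0]] [-0.08889074  0.          0.09243935]
-0.4 [-0.027  0.     0.068] [[306.0, 141.0], [303.0, 147.0], [312.0, 222.0], [343.0, 87.0]] [-0.09336847  0.          0.09063249]
-0.35 [-0.03  0.    0.07] [[308.0, 138.0], [305.0, 143.0], [312.0, 222.0], [345.0, 90.0]] [-0.0977503  0.         0.0886041]
-0.3 [-0.034  0.     0.071] [[310.0, 135.0], [307.0, 140.0], [312.0, 222.0], [346.0, 93.0]] [-0.10202527  0.          0.08635924]
[[258.93436057 188.31827619]
 [350.72636414 130.14662619]]
[[268.39922231 182.28150805]
 [359.10224715 126.23535737]]
[[277.84078068 176.4088128 ]
 [366.37767534 123.13039456]]
rel cm [-1.37  0.29  8.98] rotvec [ 0.0026 -0.0033 -0.0083] | clock 5.375
```

Call:
servo_tool --series '[-1, 0.3, 3, 0, 0, -0.008, -1.3, 0.3, 6, 0, 0, -0.008, -1.37, 0.29, 8.9, 0, 0, -0.008, -1.37, 0.29, 9, 0, 0, -0.008, -1.37, 0.29, 9, 0, 0, -0.008]'

```text
clock: 6.0
position: [0.4908, 0.0427, 0.1589]
tcp_rot: [0.468, 0.856, 0.106, -0.191]
ft_force: [1.0, -0.6, -0.8]
grip_width: 0.168
```

Run:
```python
from h import *
snap('wrist','w6'); st=arm.read_state(); print(st['position'],st['tcp_rot'],st['ft_force'])
s=np.array([.4754,.0638,.0790]); Rs=cassR(2.1426)
p=s+Rs.apply(np.array([.002,0,.045])-np.array([-.0083,.0011,-.038])); rel(p,Rs*FLIP)
import cv2
a=cv2.imread('pics/w6.png'); c=a[150:300,170:470]; cv2.imwrite('pics/w6z.png',cv2.resize(c,None,fx=2.66,fy=2.66,interpolation=cv2.INTER_CUBIC))
```

```text
[0.49095719 0.04261087 0.15907715] [ 0.46822785  0.85630927  0.10585145 -0.19050615] [ 0.15530042 -0.18966228 -1.27745856]
rel cm [ 0.02 -0.05  0.07] rotvec [ 0.0036 -0.0031 -0.001 ] | clock 6.05
```

View pics/w6.png

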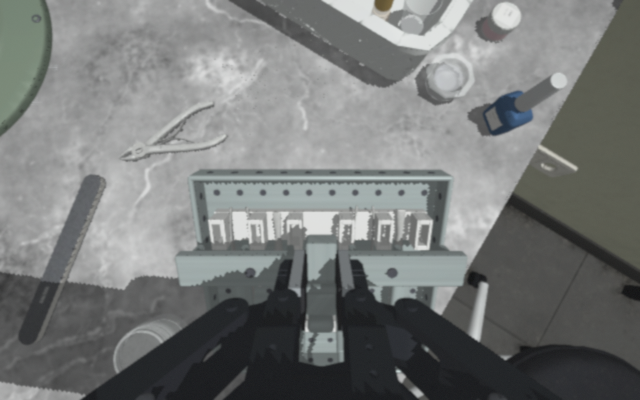

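View pics/w6z.png

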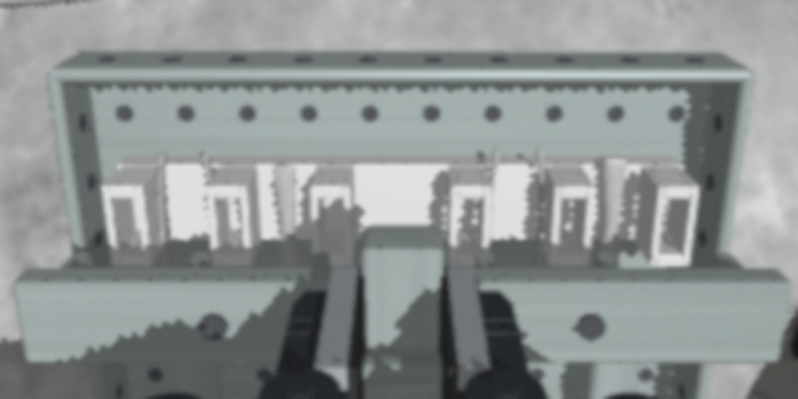

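```bash
cat > fit6.py <<'E'
from h import *
from scipy.optimize import least_squares
import sys
K,W,_=load('w6')
z=lambda x,y:(x/2.66+170-.3,y/2.66+150-.3)
c=[(103,149,184,75),(210,253,184,47),(311,353,183.5,19),(448,491,183,-19),(551,594,182.5,-47),(652,698,183,-75)]
pts=[]
for a,b,r,y in c: pts+= [(z((a+b)/2,r),(11,y,14))]
pts+=[(z(674.5,264.5),(-11,-75,14))]
pts2=pts+[(z(52,74),(43,93,8)),(z(750,73),(43,-93,8))]
def fit(pts,tilt):
    px=np.array([p[0] for p in pts]); M=np.array([p[1] for p in pts])/1000
    def f(p):
        Rr=cassR(p[3])*R.from_rotvec([p[4],p[5],0]) if tilt else cassR(p[3])
        return (proj(K,W,Rr.apply(M)+p[:3])-px).ravel()
    return least_squares(f,[.4754,.0638,.079,2.1426]+([0,0] if tilt else []),loss='soft_l1',x_scale=.01)
for pp in (pts,pts2):
  r=fit(pp,False); print('seat',np.round(r.x,4),r.cost,np.round(r.fun.reshape(-1,2),1).tolist())
seat=r.x
p=np.array([0.49095719,0.04261087,0.15907715]); Rt=R.from_quat([ 0.46822785,0.85630927,0.10585145,-0.19050615])
b=[(z(14,283),(10,82,22)),(z(28,361),(-10,82,22)),(z(792,280),(10,-82,22)),(z(778,361),(-10,-82,22)),(z(28,268),(10,82,14)),(z(776,268),(10,-82,14)),(z(363,247),(24,8,34.5)),(z(442,247),(24,-8,34.5))]
px=np.array([q[0] for q in b]); M=np.array([q[1] for q in b])/1000
def f(v):
    v=np.r_[v,np.zeros(6-len(v))]
    Rb=Rt*FLIP*R.from_rotvec([v[4],v[5],v[3]]); o=p+Rt.apply(FLIP.apply(v[:3]))
    return (proj(K,W,Rb.apply(M)+o)-px).ravel()
Rs=cassR(seat[3])
for n in (4,6):
    r=least_squares(f,[-.007,0,-.037,0,0,0][:n],loss='soft_l1',x_scale=.01); print('bar',np.round(r.x,4),r.cost,np.round(r.fun.reshape(-1,2),1).tolist())
    v=np.r_[r.x,np.zeros(6-n)]
    o=p+Rt.apply(FLIP.apply(v[:3])); Rb=Rt*FLIP*R.from_rotvec([v[4],v[5],v[3]])
    print('bar in seat mm',np.round(Rs.inv().apply(o-seat[:3])*1000,2),'rot',np.round((Rs.inv()*Rb).as_rotvec(),4))
E
python3 fit6.py
```

```text
seat [0.4748 0.0649 0.0796 2.1411] 5.0236887136130655 [[0.2, -0.1], [-0.9, -0.1], [-0.0, 0.1], [0.6, 0.3], [0.5, 0.5], [0.5, 0.3], [-2.6, -3.1]]
seat [0.4749 0.0647 0.0794 2.1407] 10.110456105696318 [[0.2, 0.3], [-0.9, 0.3], [-0.1, 0.5], [0.6, 0.7], [0.4, 0.9], [0.4, 0.7], [-2.7, -2.7], [0.4, -3.4], [-0.2, -2.9]]
bar [-0.0086  0.0015 -0.039   0.0034] 3.8113141604946996 [[-0.3, -0.3], [0.0, 0.8], [0.1, 0.2], [-0.0, 0.3], [0.7, -1.4], [-0.2, -2.1], [-1.2, 0.5], [0.8, 0.4]]
bar in seat mm [ 0.53 -0.25 44.68] rot [-0.0028 -0.0031  0.0041]
bar [-0.009   0.0015 -0.0389  0.0028  0.0017  0.0142] 3.5524237424461313 [[-0.2, -0.2], [-0.1, 1.2], [0.0, 0.2], [0.1, 0.6], [0.8, -1.1], [-0.3, -1.8], [-1.0, 0.2], [0.9, 0.1]]
bar in seat mm [ 0.1  -0.27 44.74] rot [-0.0012  0.0112  0.0035]
```

Run:
```python
import cv2
a=cv2.imread('pics/w6.png'); 
import numpy as np
l=a[205:265,202:272]; r=a[205:265,375:445]
f=lambda c: cv2.resize(c,None,fx=5.6,fy=5.6,interpolation=cv2.INTER_LANCZOS4)
cv2.imwrite('pics/w6y.png',np.hstack([f(l),np.zeros((336,8,3),np.uint8),f(r)]))
```

```text
(no output)
```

View pics/w6y.png

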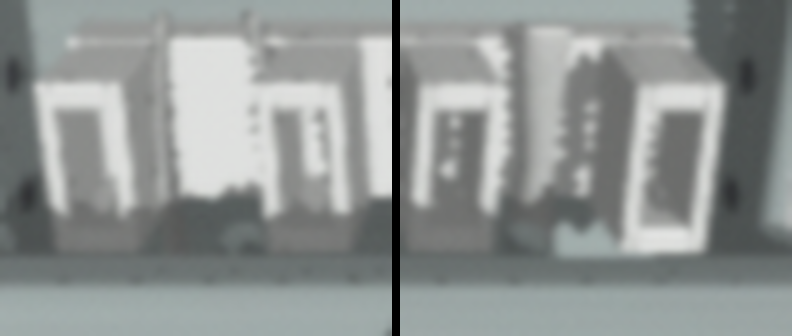

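```bash
cat > fit6b.py <<'E'
exec(open('fit6.py').read().split("c=[(103")[0])
zl=lambda x,y:(x/5.6+202-.4,y/5.6+205-.4); zr=lambda x,y:((x-400)/5.6+375-.4,y/5.6+205-.4)
pts=[(zr(640,82),(12,-69.75,14)),(zr(724,82),(12,-80.25,14)),(zr(622,252),(-12,-69.75,14)),(zr(706,252),(-12,-80.25,14)),
(zr(652,108),(8.5,-71.5,14)),(zr(708,108),(8.5,-78.5,14)),(zr(640,228),(-8.5,-71.5,14)),(zr(692,228),(-8.5,-78.5,14)),
(zr(464,82),(12,-47,14)),(zr(466.5,108),(8.5,-47,14)),
(zl(77.5,82),(12,75,14)),(zl(80,108),(8.5,75,14)),(zl(301,82),(12,47,14)),(zl(300,108),(8.5,47,14))]
z=lambda x,y:(x/2.66+170-.3,y/2.66+150-.3)
rest=open('fit6.py').read()
exec(rest[rest.index('def fit('):].replace('for pp in (pts,pts2)','for pp in (pts,)'))
r=fit(pts,True); print(np.round(r.x,4),r.cost)
E
python3 fit6b.py
```

```text
seat [0.4755 0.0636 0.0822 2.1405] 0.8647995639163562 [[0.5, 0.2], [0.2, 0.2], [0.3, -0.2], [-0.6, -0.2], [0.3, 0.0], [-0.0, 0.0], [-0.1, -0.1], [0.1, -0.1], [0.1, 0.1], [-0.7, 0.0], [0.2, 0.1], [0.3, -0.1], [-0.6, 0.1], [-0.1, -0.0]]
bar [-0.0086  0.0015 -0.039   0.0034] 3.8113141604946996 [[-0.3, -0.3], [0.0, 0.8], [0.1, 0.2], [-0.0, 0.3], [0.7, -1.4], [-0.2, -2.1], [-1.2, 0.5], [0.8, 0.4]]
bar in seat mm [ 0.43 -0.34 41.66] rot [-0.0028 -0.0031  0.0043]
bar [-0.009   0.0015 -0.0389  0.0028  0.0017  0.0142] 3.5524237424461313 [[-0.2, -0.2], [-0.1, 1.2], [0.0, 0.2], [0.1, 0.6], [0.8, -1.1], [-0.3, -1.8], [-1.0, 0.2], [0.9, 0.1]]
bar in seat mm [ 0.   -0.37 41.72] rot [-0.0011  0.0112  0.0037]
[0.4758 0.0631 0.0824 2.1351 0.0168 0.0377] 0.5784758154561833
```

Call:
servo_tool --series '[0, -0.03, 1, 0, 0, 0.004, -0.02, -0.03, 2.4, 0, 0, 0.004, -0.02, -0.03, 2.4, 0, 0, 0.004, -0.02, -0.03, 2.4, 0, 0, 0.004]'

```text
clock: 6.55
position: [0.4845, 0.0514, 0.1363]
tcp_rot: [0.47, 0.855, 0.105, -0.192]
ft_force: [0.5, -0.2, -1.3]
grip_width: 0.165
```

Run:
```python
from h import *
snap('wrist','w7'); snap('scene','s7'); st=arm.read_state(); print(st['position'],st['tcp_rot'],st['ft_force'])
s=np.array([.4755,.0636,.0822]); Rs=cassR(2.1405); Rt=R.from_quat(st['tcp_rot'])
print('bar in seat mm',Rs.inv().apply(st['position']-s)*1000+np.array([-8.7,1.5,-39]),(Rs.inv()*Rt*FLIP).as_rotvec())
import cv2
a=cv2.imread('pics/w7.png'); c=a[150:300,170:470]; cv2.imwrite('pics/w7z.png',cv2.resize(c,None,fx=2.66,fy=2.66,interpolation=cv2.INTER_CUBIC))
a=cv2.imread('pics/s7.png'); c=a[135:275,230:410]; cv2.imwrite('pics/s7z.png',cv2.resize(c,None,fx=4.2,fy=4.2,interpolation=cv2.INTER_CUBIC))
```

```text
[0.48471626 0.05128083 0.13645671] [ 0.46981083  0.85532871  0.10527479 -0.19133167] [-0.84621232 -0.18687882 -0.87268675]
bar in seat mm [ 0.32295977  0.38409107 16.65817502] [-0.00178704 -0.0039788  -0.00308274]
```

View pics/w7z.png

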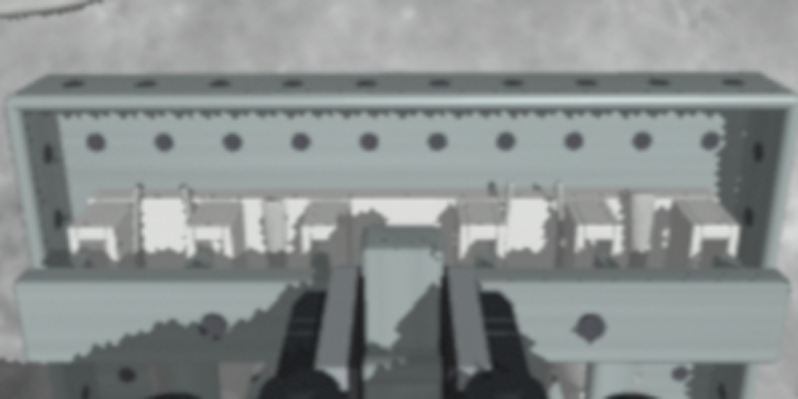

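View pics/s7z.png

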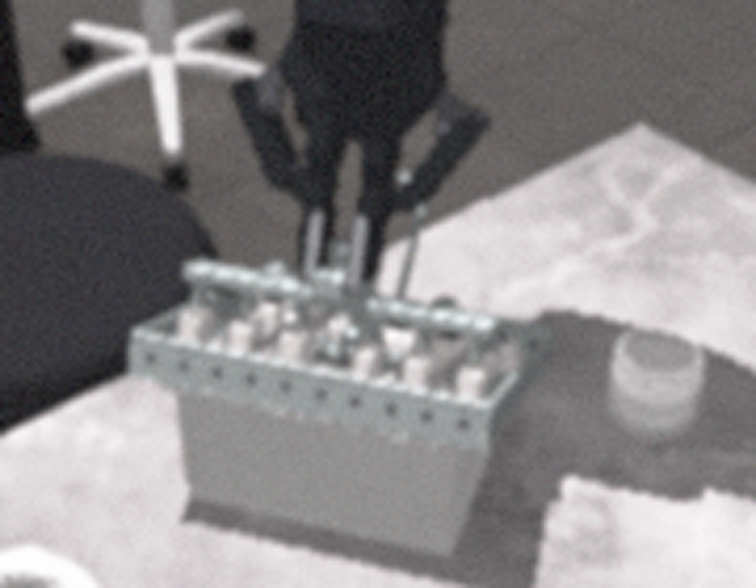

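Run:
```python
import cv2
a=cv2.imread('pics/w7.png'); 
import numpy as np
l=a[215:265,185:255]; r=a[215:265,380:450]
f=lambda c: cv2.resize(c,None,fx=5.6,fy=5.6,interpolation=cv2.INTER_LANCZOS4)
cv2.imwrite('pics/w7y.png',np.hstack([f(l),np.zeros((280,8,3),np.uint8),f(r)]))
```

```text
(no output)
```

View pics/w7y.png

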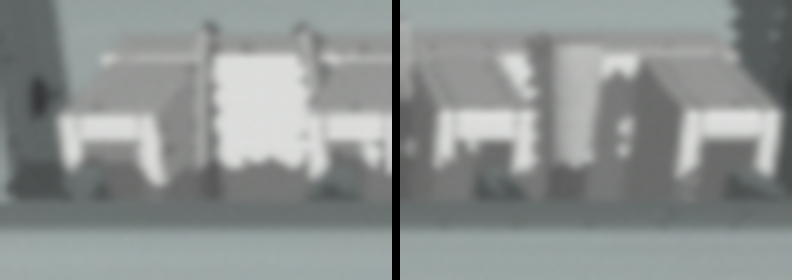

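```bash
cat > fit7.py <<'E'
from h import *
from scipy.optimize import least_squares
K,W,_=load('w7')
zl=lambda x,y:(x/5.6+185-.4,y/5.6+215-.4); zr=lambda x,y:((x-400)/5.6+380-.4,y/5.6+215-.4)
pts=[(zl(60,112),(12,80.25,14)),(zl(155,112),(12,69.75,14)),(zl(82,141),(8.5,78.5,14)),(zl(140,141),(8.5,71.5,14)),(zl(310,112),(12,52.25,14)),(zl(327,140),(8.5,50.5,14)),
(zr(684,110),(12,-69.75,14)),(zr(780,110),(12,-80.25,14)),(zr(699,138),(8.5,-71.5,14)),(zr(758,138),(8.5,-78.5,14)),(zr(437,110),(12,-41.75,14)),(zr(534,110),(12,-52.25,14)),(zr(455,138),(8.5,-43.5,14)),(zr(515,138),(8.5,-50.5,14))]
p=np.array([0.48471626,0.05128083,0.13645671]); Rt=R.from_quat([ 0.46981083,0.85532871,0.10527479,-0.19133167])
src=open('fit6.py').read()
z=lambda x,y:(x/2.66+170-.3,y/2.66+150-.3)
exec(src[src.index('def fit('):].replace('for pp in (pts,pts2)','for pp in (pts,)'))
E
python3 fit7.py
```

```text
seat [0.4754 0.0635 0.0816 2.1396] 0.7120600884132544 [[0.4, 0.1], [-0.2, 0.1], [-0.1, -0.1], [0.4, -0.1], [-0.4, 0.0], [-0.2, -0.0], [0.4, -0.0], [-0.3, -0.0], [-0.2, -0.0], [0.2, -0.1], [0.6, 0.1], [-0.2, 0.0], [-0.2, 0.0], [-0.0, 0.0]]
bar [-0.0086  0.0022 -0.0641 -0.0003] 3.803845865397119 [[-0.3, -0.3], [0.0, 0.8], [0.1, 0.2], [-0.0, 0.3], [0.8, -1.4], [-0.2, -2.0], [-1.3, 0.5], [0.7, 0.4]]
bar in seat mm [ 0.84  0.27 17.1 ] rot [-0.0024 -0.0031  0.0014]
bar [-0.009   0.0022 -0.064  -0.0013  0.0026  0.0133] 3.552423742442473 [[-0.2, -0.2], [-0.1, 1.2], [0.0, 0.2], [0.1, 0.6], [0.8, -1.1], [-0.3, -1.8], [-1.0, 0.2], [0.9, 0.1]]
bar in seat mm [ 0.44  0.24 17.16] rot [0.0002 0.0103 0.0004]
```

Call:
servo_tool --series '[-0.04, 0.02, 0.3, 0, 0, 0, -0.04, 0.02, 0.6, 0, 0, 0, -0.04, 0.02, 0.9, 0, 0, 0, -0.04, 0.02, 0.9, 0, 0, 0]'

```text
clock: 7.15
position: [0.4826, 0.0544, 0.1278]
tcp_rot: [0.47, 0.855, 0.105, -0.192]
ft_force: [0.6, -0.4, -0.8]
grip_width: 0.166
```

Call:
servo_tool --series '[0, 0, 0.3, 0, 0, 0, 0, 0, 0.5, 0, 0, 0, 0, 0, 0.5, 0, 0, 0]'

```text
clock: 7.52
position: [0.4816, 0.0562, 0.1233]
tcp_rot: [0.47, 0.855, 0.105, -0.192]
ft_force: [-0.2, -0.4, -1.6]
grip_width: 0.168
```

Run:
```python
from h import *
snap('wrist','w8'); snap('scene','s8'); st=arm.read_state(); print(st['position'],st['tcp_rot'],st['ft_force'])
s=np.array([.4754,.0635,.0816]); Rs=cassR(2.1396); Rt=R.from_quat(st['tcp_rot'])
print('bar in seat mm',Rs.inv().apply(st['position']-s)*1000+np.array([-8.7,1.5,-39]),(Rs.inv()*Rt*FLIP).as_rotvec())
import cv2
a=cv2.imread('pics/w8.png'); c=a[150:300,170:470]; cv2.imwrite('pics/w8z.png',cv2.resize(c,None,fx=2.66,fy=2.66,interpolation=cv2.INTER_CUBIC))
```

```text
[0.4816714  0.05616402 0.12343248] [ 0.46979516  0.85531614  0.10516039 -0.19148917] [-0.1439177   0.29226952 -0.60700685]
bar in seat mm [0.31592592 0.16739044 2.95283536] [-0.00105808 -0.00414943 -0.00232896]
```

View pics/w8z.png

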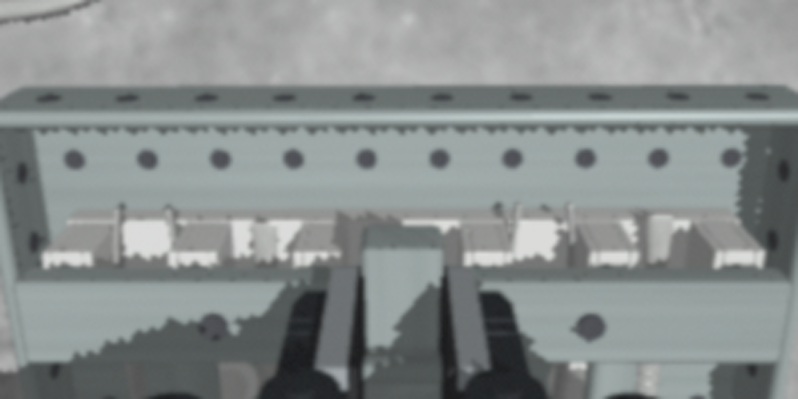

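Call:
servo_tool --series '[0, 0, 0.15, 0, 0, 0, 0, 0, 0.25, 0, 0, 0]'

```text
clock: 7.88
position: [0.481, 0.0571, 0.1211]
tcp_rot: [0.47, 0.855, 0.105, -0.192]
ft_force: [1.2, 0.1, -0.5]
grip_width: 0.165
```

Call:
servo_tool --series '[0, 0, 0.1, 0, 0, 0, 0, 0, 0.1, 0, 0, 0]'

```text
clock: 8.12
position: [0.4808, 0.0575, 0.1202]
tcp_rot: [0.47, 0.855, 0.105, -0.192]
ft_force: [0.7, 0.1, -0.9]
grip_width: 0.171
```

Call:
servo_tool --series '[0, 0, 0.1, 0, 0, 0, 0, 0, 0.1, 0, 0, 0]'

```text
clock: 8.38
position: [0.4808, 0.0577, 0.1197]
tcp_rot: [0.47, 0.855, 0.105, -0.191]
ft_force: [-1.2, -1.3, 7.0]
grip_width: 0.166
```

Call:
servo_tool --series '[0, 0, 0.1, 0, 0, 0, 0, 0, 0.1, 0, 0, 0]'

```text
clock: 8.62
position: [0.4808, 0.0577, 0.1196]
tcp_rot: [0.47, 0.855, 0.105, -0.191]
ft_force: [-3.4, -8.6, 28.2]
grip_width: 0.165
```

Call:
servo_tool --series '[0, 0, -0.12, 0, 0, 0, 0, 0, -0.12, 0, 0, 0]'

```text
clock: 8.88
position: [0.4808, 0.0577, 0.1197]
tcp_rot: [0.47, 0.855, 0.105, -0.191]
ft_force: [0.3, -2.9, 7.7]
grip_width: 0.17
```

Call:
servo_tool --series '[0, 0, 0, 0, 0, 0, 0, 0, 0, 0, 0, 0, 0, 0, 0, 0, 0, 0, 0, 0, 0, 0, 0, 0]' --claw 4.5

```text
clock: 9.38
position: [0.4806, 0.0577, 0.1195]
tcp_rot: [0.47, 0.855, 0.105, -0.192]
ft_force: [-0.6, 0.6, -0.8]
grip_width: 0.53
```

Run:
```python
from h import *
snap('wrist','w9'); snap('scene','s9'); st=arm.read_state(); print(st['position'],st['tcp_rot'],st['ft_force'])
s=np.array([.4754,.0635,.0816]); Rs=cassR(2.1396); Rt=R.from_quat(st['tcp_rot'])
print('bar in seat mm',Rs.inv().apply(st['position']-s)*1000+np.array([-8.7,1.5,-39]),(Rs.inv()*Rt*FLIP).as_rotvec())
import cv2
a=cv2.imread('pics/w9.png'); c=a[150:350,170:470]; cv2.imwrite('pics/w9z.png',cv2.resize(c,None,fx=2.66,fy=2.66,interpolation=cv2.INTER_CUBIC))
a=cv2.imread('pics/s9.png'); c=a[135:275,230:410]; cv2.imwrite('pics/s9z.png',cv2.resize(c,None,fx=4.2,fy=4.2,interpolation=cv2.INTER_CUBIC))
```

```text
[0.48064936 0.05769967 0.11950619] [ 0.46979067  0.85531243  0.10517376 -0.19150941] [-1.09174632  0.23065024 -0.30176581]
bar in seat mm [ 0.32815408  0.20137712 -1.38504844] [-0.00106106 -0.00419897 -0.00232387]
```

View pics/w9z.png

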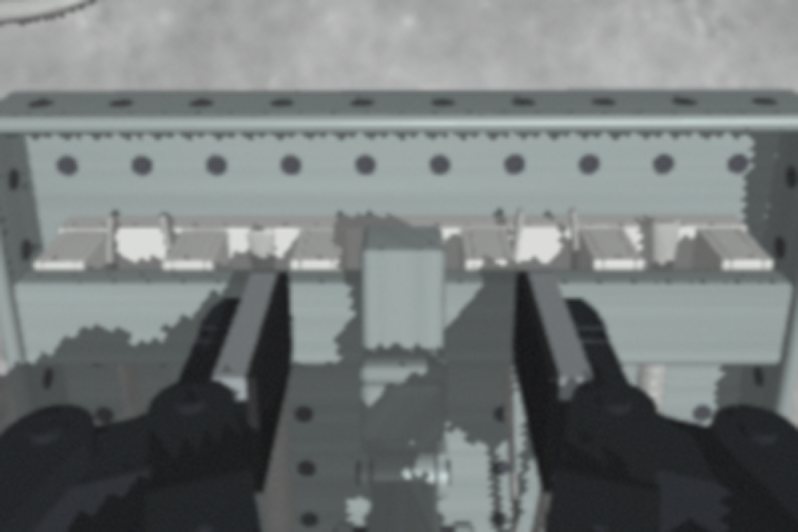

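View pics/s9z.png

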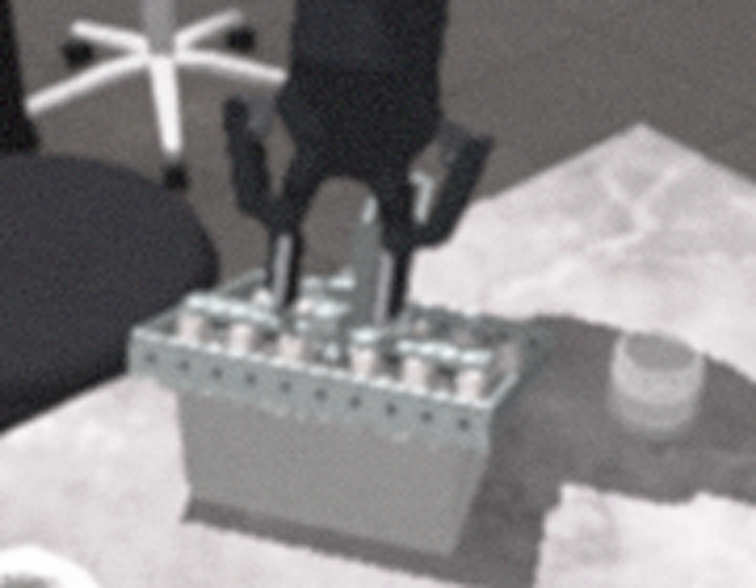

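Call:
servo_tool --series '[0, 0, -2, 0, 0, 0, 0, 0, -7, 0, 0, 0, 0, 0, -10.5, 0, 0, 0, 0, 0, -10.5, 0, 0, 0]'

```text
clock: 9.98
position: [0.506, 0.0191, 0.2161]
tcp_rot: [0.47, 0.855, 0.106, -0.19]
ft_force: [-0.2, 0.1, -0.5]
grip_width: 0.527
```

Run:
```python
from h import *
snap('wrist','w10'); snap('scene','s10');snap('top','t10'); st=arm.read_state(); print(st['position'],st['tcp_rot'],st['ft_force'])
```

```text
[0.50412696 0.02018138 0.21381895] [ 0.46967556  0.85529812  0.10495474 -0.19197524] [-0.61540553 -0.8770669   0.04316893]
```

View pics/w10.png

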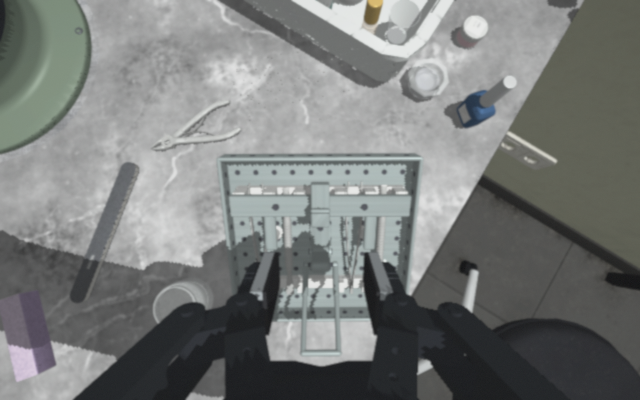

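Call:
servo_tool --series '[-5, 0, 0, 0, 0, 0, -11, 0, 0, 0, 0, 0, -13.5, 0, 0, 0, 0, 0, -13.5, 0, 0, 0, 0, 0, -13.5, 0, 0, 0, 0, 0]' --claw 0

```text
clock: 10.75
position: [0.5696, -0.0818, 0.1568]
tcp_rot: [0.469, 0.856, 0.105, -0.192]
ft_force: [-0.1, 0.7, 0.1]
grip_width: -0.0
```

Run:
```python
from h import *
snap('wrist','w11'); snap('scene','s11'); st=arm.read_state(); print(st['position'],st['tcp_rot'],st['ft_force'],st['joint_positions'])
s=np.array([.4761,.0652,.0830]); Rs=cassR(2.14)
print('TCP in seat mm',Rs.inv().apply(st['position']-s)*1000)
import cv2
a=cv2.imread('pics/s11.png'); c=a[105:275,230:430]; cv2.imwrite('pics/s11z.png',cv2.resize(c,None,fx=3.5,fy=3.5,interpolation=cv2.INTER_CUBIC))
```

```text
[ 0.56986184 -0.08202456  0.15733555] [ 0.46913378  0.85566304  0.10515097 -0.19156599] [-0.08987577  0.32329112  0.24942034] [ 0.60399476  0.80006873 -0.6515744   1.5337122   0.10286613  1.19735303
  0.57031425]
TCP in seat mm [-126.77660504    0.36991126  141.13710459]
```

View pics/w11.png

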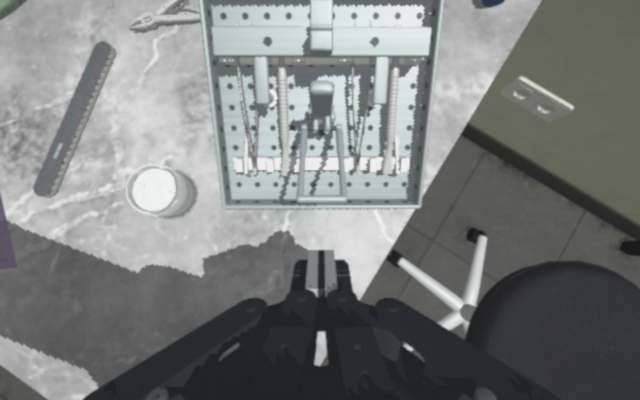

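View pics/s11z.png

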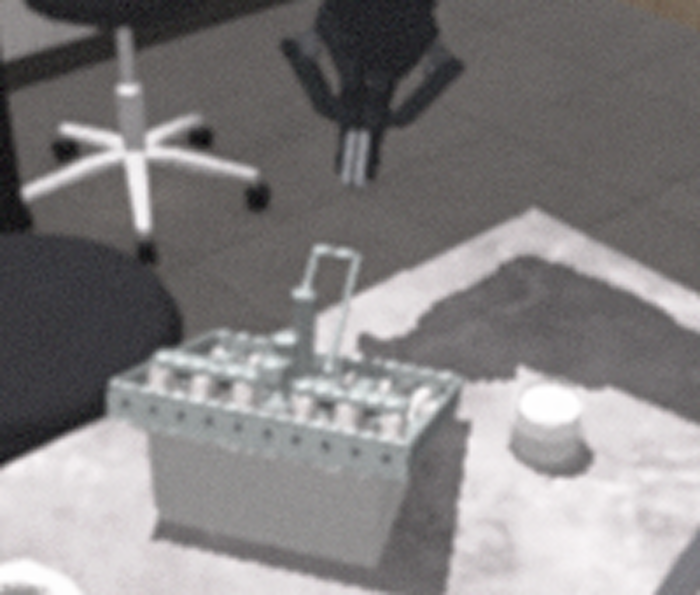

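Run:
```python
from h import *
K,W,_=load('w11')
for s,y in ((np.array([.4761,.0652,.0830]),2.14),(np.array([.4754,.0635,.0816]),2.14)):
  Rs=cassR(y)
  for q in (-.5,-.4,-.3):
    a=q+.855; b=q+.8; pin=np.array([-.055-.015*np.sin(a),0,.002+.015*np.cos(a)]); bar=pin+.0816*np.array([-np.sin(b),0,np.cos(b)])
    P=np.array([[-.055-.072*np.sin(q),0,.002+.072*np.cos(q)],bar]); print(q,proj(K,W,Rs.apply(P)+s).round(1).tolist(),bar)
```

```text
-0.5 [[323.7, 62.5], [323.9, 171.8]] [-0.0843283   0.          0.09402015]
-0.4 [[323.7, 73.2], [323.8, 184.7]] [-0.09336847  0.          0.09063249]
-0.3 [[323.7, 84.6], [323.8, 195.8]] [-0.10202527  0.          0.08635924]
-0.5 [[321.3, 65.3], [321.4, 174.0]] [-0.0843283   0.          0.09402015]
-0.4 [[321.3, 76.0], [321.5, 186.7]] [-0.09336847  0.          0.09063249]
-0.3 [[321.3, 87.3], [321.5, 197.6]] [-0.10202527  0.          0.08635924]
```

Call:
servo_tool --series '[0, 0, 2.5, 0, 0, 0, 0, 0, 4.8, 0, 0, 0, 0, 0, 4.8, 0, 0, 0]'

```text
clock: 11.22
position: [0.5582, -0.0648, 0.1132]
tcp_rot: [0.469, 0.856, 0.105, -0.192]
ft_force: [0.3, -0.6, 0.4]
grip_width: -0.0
```

Run:
```python
from h import *
snap('wrist','w12'); snap('scene','s12'); st=arm.read_state(); print(st['position'],st['tcp_rot'],st['ft_force'],st['joint_positions'])
s=np.array([.4761,.0652,.0830]); Rs=cassR(2.14)
print('TCP in seat mm',Rs.inv().apply(st['position']-s)*1000)
import cv2
a=cv2.imread('pics/s12.png'); c=a[105:275,230:430]; cv2.imwrite('pics/s12z.png',cv2.resize(c,None,fx=3.5,fy=3.5,interpolation=cv2.INTER_CUBIC))
```

```text
[ 0.55957902 -0.06582502  0.11443556] [ 0.46962601  0.85548324  0.10523988 -0.1911136 ] [ 0.30309732 -0.59356823  0.47671794] [ 0.58706511  0.83611616 -0.64234362  1.59770721  0.1210408   1.09696355
  0.55458387]
TCP in seat mm [-127.51722685    0.30051084   94.1475581 ]
```

View pics/w12.png

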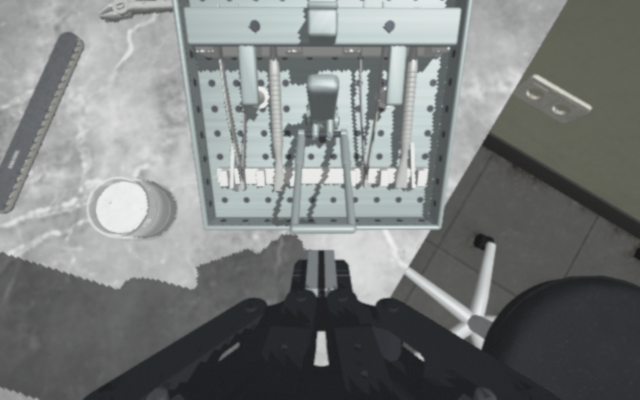

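View pics/s12z.png

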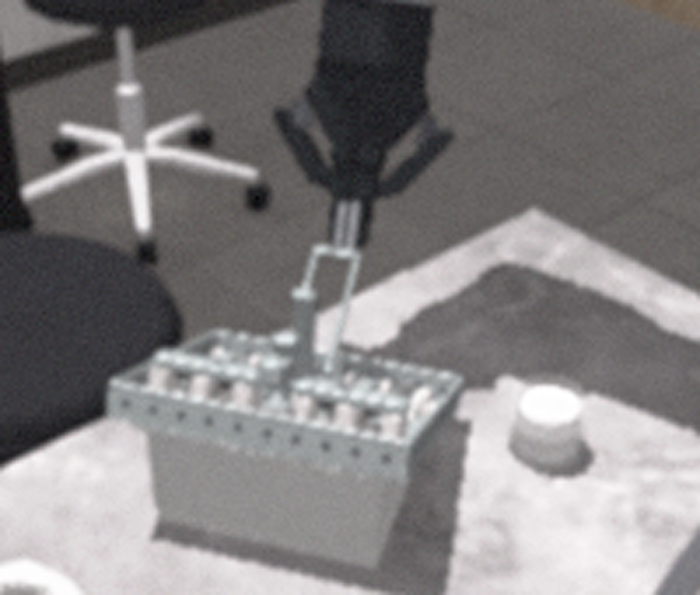

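Call:
servo_tool --series '[1, 0, 0.6, 0, 0, 0, 2.5, 0, 0.6, 0, 0, 0, 4, 0, 0.3, 0, 0, 0, 5.5, 0, 0, 0, 0, 0, 6.5, 0, 0, 0, 0, 0]'

```text
clock: 11.95
position: [0.5274, -0.0155, 0.1422]
tcp_rot: [0.47, 0.856, 0.105, -0.191]
ft_force: [0.5, -0.4, -0.7]
grip_width: 0.001
```

Run:
```python
from h import *
snap('wrist','w13'); snap('scene','s13'); st=arm.read_state(); print(st['position'],st['ft_force'])
s=np.array([.4761,.0652,.0830]); Rs=cassR(2.14)
print('TCP in seat mm',Rs.inv().apply(st['position']-s)*1000)
import cv2
a=cv2.imread('pics/s13.png'); c=a[105:275,230:430]; cv2.imwrite('pics/s13z.png',cv2.resize(c,None,fx=3.5,fy=3.5,interpolation=cv2.INTER_CUBIC))
```

```text
[ 0.52740872 -0.01541921  0.14197063] [-0.69187506  0.03375802  0.56569053]
TCP in seat mm [-61.68600867   0.23175356  93.83154703]
```

View pics/w13.png

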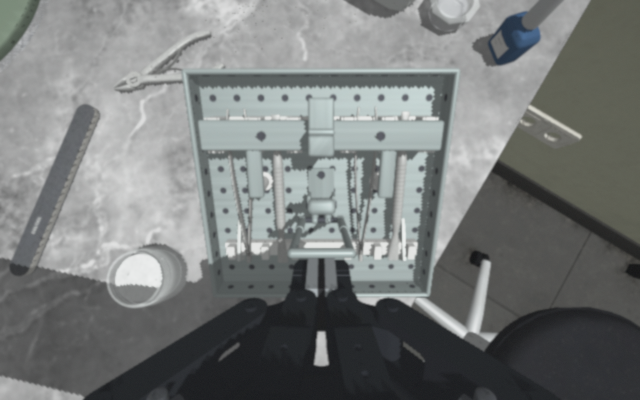

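View pics/s13z.png

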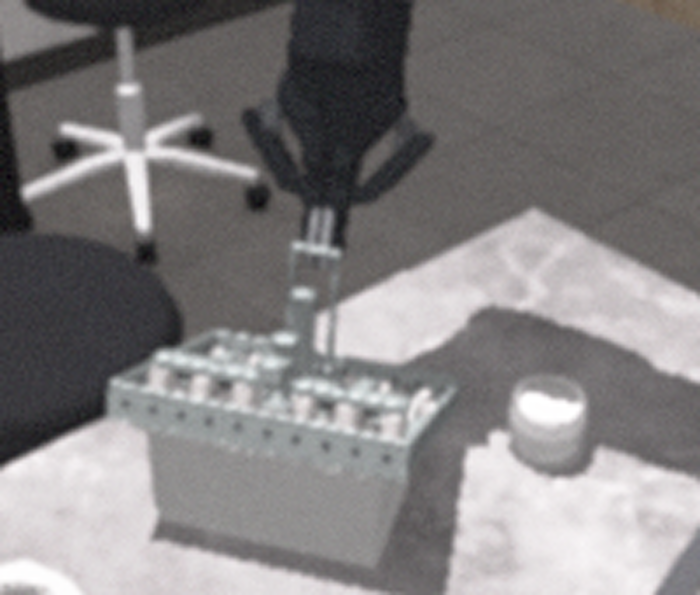

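Call:
servo_tool --series '[1, 0, 0, 0, 0, 0, 2, 0, 0, 0, 0, 0, 2.8, 0, 0, 0, 0, 0, 2.8, 0, 0, 0, 0, 0]'

```text
clock: 12.55
position: [0.5139, 0.0056, 0.1535]
tcp_rot: [0.469, 0.855, 0.105, -0.191]
ft_force: [-0.7, -0.1, 0.5]
grip_width: 0.003
```

Run:
```python
from h import *
snap('wrist','w14'); snap('scene','s14'); st=arm.read_state(); print(st['position'],st['ft_force'])
s=np.array([.4761,.0652,.0830]); Rs=cassR(2.14)
print('TCP in seat mm',Rs.inv().apply(st['position']-s)*1000)
import cv2
a=cv2.imread('pics/s14.png'); c=a[105:275,230:430]; cv2.imwrite('pics/s14z.png',cv2.resize(c,None,fx=3.5,fy=3.5,interpolation=cv2.INTER_CUBIC))
```

```text
[0.51414983 0.00493033 0.15311182] [0.33370936 0.25022509 0.52307638]
TCP in seat mm [-34.96597971   0.43249642  93.66473822]
```

View pics/w14.png

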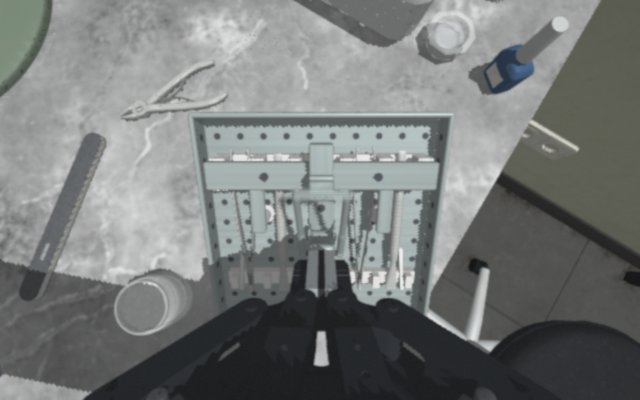

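View pics/s14z.png

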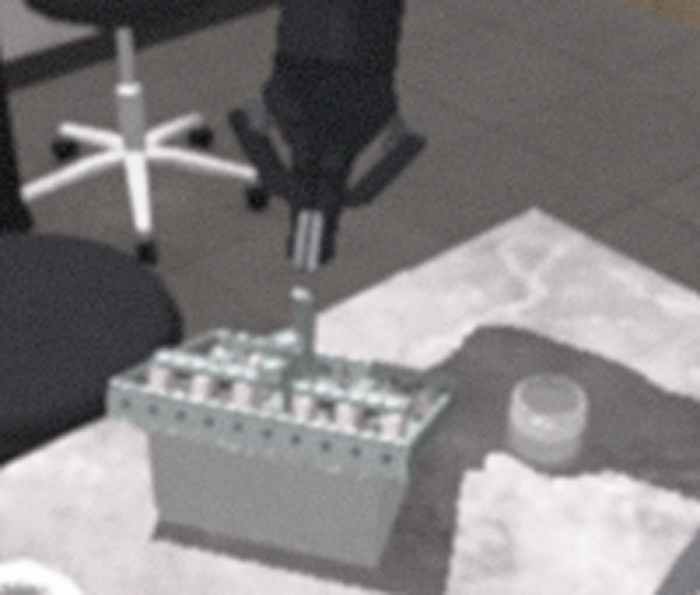

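Call:
servo_tool --series '[0, 0, 0, 0, 0, 0, 0, 0, 0, 0, 0, 0]'

```text
clock: 12.9
position: [0.5141, 0.005, 0.153]
tcp_rot: [0.47, 0.855, 0.105, -0.192]
ft_force: [-0.1, -0.0, 0.4]
grip_width: -0.001
```

Run:
```python
from h import *
snap('wrist','w15'); st=arm.read_state(); print(st['clock'])
import cv2
a=cv2.imread('pics/w15.png'); c=a[130:260,250:390]; cv2.imwrite('pics/w15z.png',cv2.resize(c,None,fx=4.6,fy=4.6,interpolation=cv2.INTER_CUBIC))
```

```text
12.95
```

View pics/w15z.png

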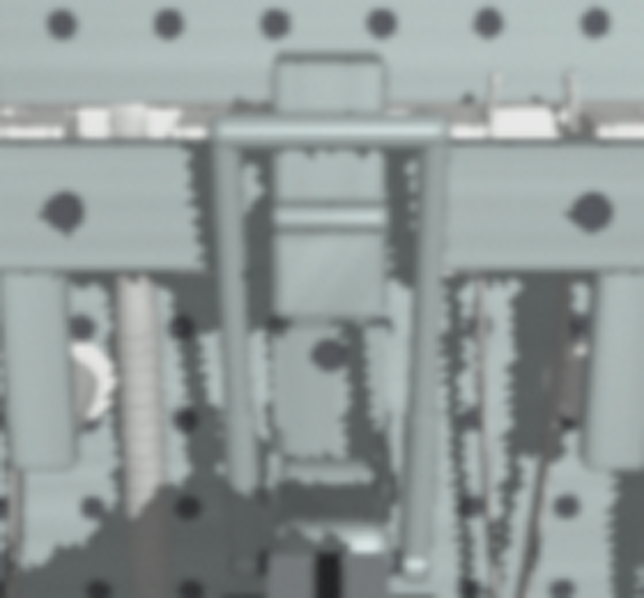

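Call:
servo_tool --series '[1.2, 0, -0.3, 0, 0, 0, 2.3, 0, -0.3, 0, 0, 0, 2.4, 0, -0.3, 0, 0, 0, 2.4, 0, 0.8, 0, 0, 0, 2.4, 0, 0.8, 0, 0, 0]'

```text
clock: 13.58
position: [0.5, 0.0265, 0.1552]
tcp_rot: [0.47, 0.855, 0.105, -0.192]
ft_force: [-0.3, 0.9, 0.7]
grip_width: 0.002
```

Run:
```python
from h import *
snap('wrist','w16'); snap('scene','s16'); st=arm.read_state(); print(st['position'],st['ft_force'])
s=np.array([.4761,.0652,.0830]); Rs=cassR(2.14)
print('TCP in seat mm',Rs.inv().apply(st['position']-s)*1000)
import cv2
a=cv2.imread('pics/w16.png'); c=a[150:310,250:390]; b=cv2.imread('pics/s16.png')[145:245,260:348]
f=lambda c: cv2.resize(c,(int(c.shape[1]*590/c.shape[0]),590),interpolation=cv2.INTER_CUBIC)[:,:395]
cv2.imwrite('pics/w16z.png',np.hstack([f(c),f(b)]))
```

```text
[0.50047493 0.02627118 0.15582406] [-0.3602694   0.22858915 -0.44336453]
TCP in seat mm [-10.84818881   0.44938935  85.41105864]
```

View pics/w16z.png

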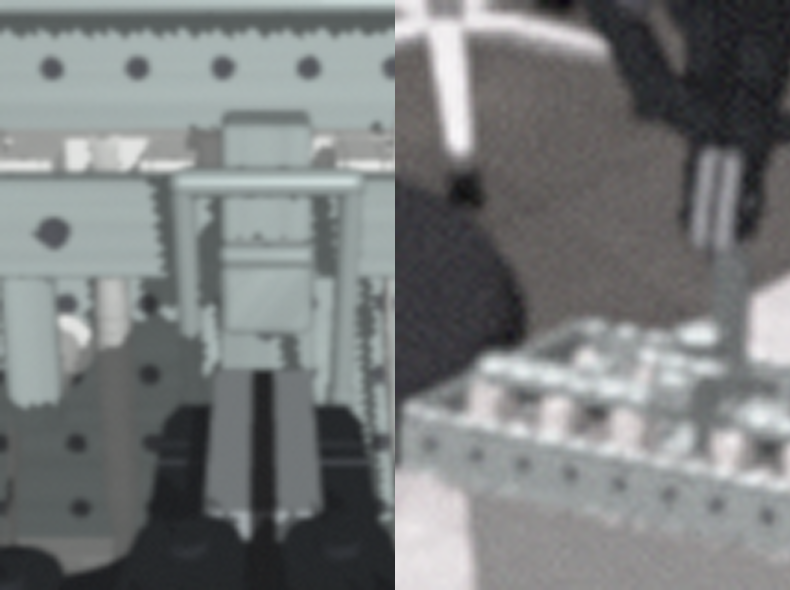

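Call:
servo_tool --series '[0, 0, 0.8, 0, 0, 0, -0.1, 0, 1.4, 0, 0, 0, -0.8, 0, 1.4, 0, 0, 0, -1.6, 0, 1.4, 0, 0, 0, -2.4, 0, 1.4, 0, 0, 0, -3.2, 0, 1.4, 0, 0, 0, -4, 0, 1.4, 0, 0, 0, -4.6, 0, 1.4, 0, 0, 0]'

```text
clock: 14.68
position: [0.52, -0.0043, 0.1236]
tcp_rot: [0.47, 0.855, 0.105, -0.192]
ft_force: [0.1, 0.1, 0.6]
grip_width: 0.002
```

Run:
```python
from h import *
snap('wrist','w17'); snap('scene','s17'); st=arm.read_state(); print(st['position'],st['ft_force'])
s=np.array([.4761,.0652,.0830]); Rs=cassR(2.14)
print('TCP in seat mm',Rs.inv().apply(st['position']-s)*1000)
import cv2
a=cv2.imread('pics/w17.png'); c=a[110:310,230:410]; b=cv2.imread('pics/s17.png')[145:245,260:348]
f=lambda c: cv2.resize(c,(int(c.shape[1]*590/c.shape[0]),590),interpolation=cv2.INTER_CUBIC)[:,:395]
cv2.imwrite('pics/w17z.png',np.hstack([cv2.resize(c,(395,440),interpolation=cv2.INTER_CUBIC),f(b)[:440]]))
```

```text
[ 0.51991281 -0.00428389  0.12352346] [-0.88414174  0.30675553  0.23116907]
TCP in seat mm [-57.31980635   0.54427697  71.44135673]
```

View pics/w17z.png

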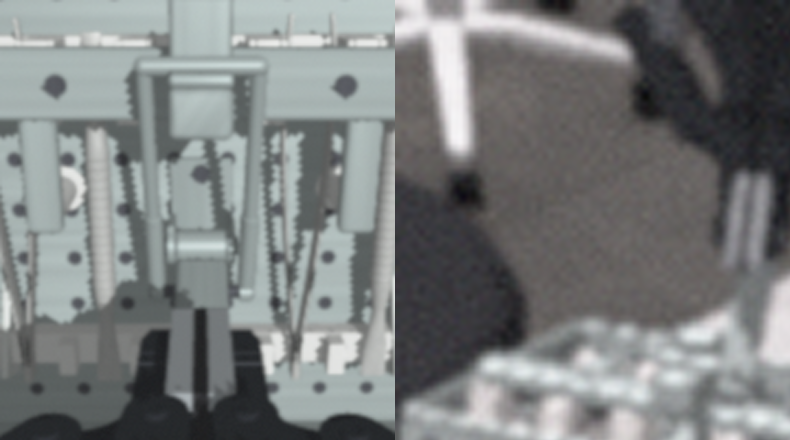

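View pics/s17.png

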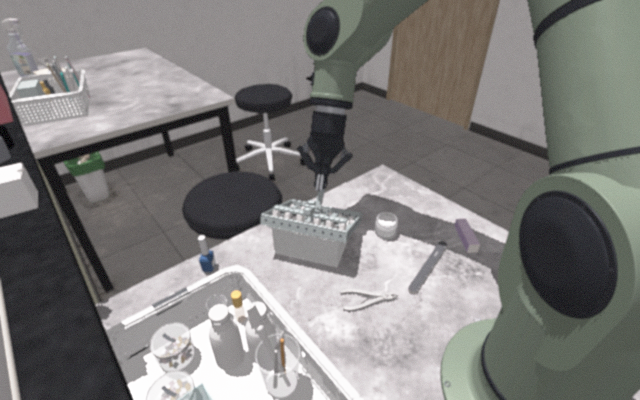

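Call:
servo_tool --series '[-0.6, 0, 0.2, 0, 0, 0, -1.15, 0, 0.5, 0, 0, 0, -1.6, 0, 0.8, 0, 0, 0, -2.1, 0, 1.1, 0, 0, 0, -2.5, 0, 1.5, 0, 0, 0, -2.9, 0, 1.9, 0, 0, 0, -2.9, 0, 1.9, 0, 0, 0]'

```text
clock: 15.65
position: [0.5293, -0.0191, 0.0939]
tcp_rot: [0.47, 0.855, 0.105, -0.192]
ft_force: [0.2, 0.2, 0.7]
grip_width: -0.001
```

Run:
```python
from h import *
snap('wrist','w18'); snap('scene','s18'); st=arm.read_state(); print(st['position'],st['ft_force'])
s=np.array([.4761,.0652,.0830]); Rs=cassR(2.14)
print('TCP in seat mm',Rs.inv().apply(st['position']-s)*1000, 'F seat',Rs.inv().apply(st['ft_force']))
import cv2
a=cv2.imread('pics/w18.png'); c=a[60:310,210:430]
cv2.imwrite('pics/w18z.png',cv2.resize(c,(528,600),interpolation=cv2.INTER_CUBIC))
```

```text
[ 0.52941957 -0.01894897  0.09436513] [ 0.14265916  0.03764159 -0.49687082]
TCP in seat mm [-85.481844     0.44035473  52.4008718 ] F seat [-0.2509347  -0.14045352 -0.43122352]
```

View pics/w18z.png

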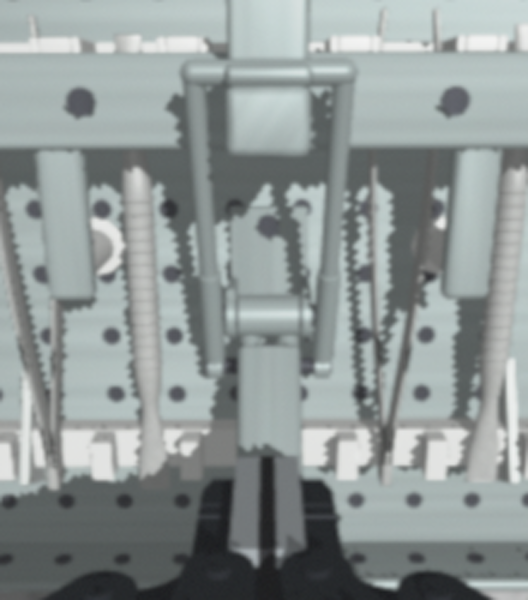

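Run:
```python
import cv2
a=cv2.imread('pics/w18.png'); c=a[60:130,270:375]
cv2.imwrite('pics/w18y.png',cv2.resize(c,None,fx=7,fy=7,interpolation=cv2.INTER_CUBIC))
```

```text
(no output)
```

View pics/w18y.png

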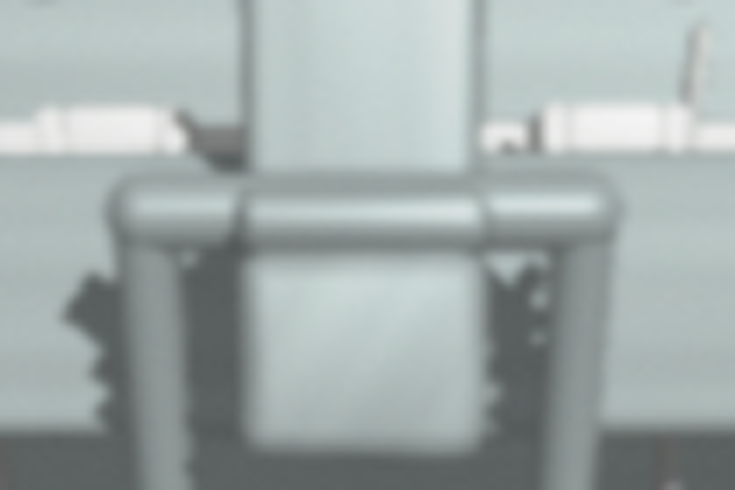

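Call:
servo_tool --series '[-0.25, 0, 0.2, 0, 0, 0, -0.45, 0, 0.4, 0, 0, 0, -0.75, 0, 0.9, 0, 0, 0, -1, 0, 1.4, 0, 0, 0, -1.2, 0, 1.9, 0, 0, 0]'

```text
clock: 16.38
position: [0.5309, -0.0214, 0.0715]
tcp_rot: [0.47, 0.855, 0.105, -0.192]
ft_force: [-0.1, -0.2, -0.1]
grip_width: -0.002
```

Call:
servo_tool --series '[-0.1, 0, 0.3, 0, 0, 0, -0.15, 0, 0.6, 0, 0, 0, -0.2, 0, 0.9, 0, 0, 0]'

```text
clock: 16.75
position: [0.5298, -0.0196, 0.0629]
tcp_rot: [0.47, 0.855, 0.105, -0.191]
ft_force: [0.1, 0.4, -0.1]
grip_width: 0.004
```

Run:
```python
from h import *
snap('wrist','w19'); snap('scene','s19'); st=arm.read_state(); print(st['position'],st['ft_force'])
s=np.array([.4761,.0652,.0830]); Rs=cassR(2.14)
print('TCP in seat mm',Rs.inv().apply(st['position']-s)*1000, 'F seat',Rs.inv().apply(st['ft_force']))
import cv2
a=cv2.imread('pics/w19.png'); c=a[20:310,180:460]
cv2.imwrite('pics/w19z.png',cv2.resize(c,(579,600),interpolation=cv2.INTER_CUBIC))
```

```text
[ 0.52964916 -0.01951505  0.06281805] [-0.02923919  0.3269076   0.48609324]
TCP in seat mm [-99.35851867   0.55205898  24.06332161] F seat [ 0.46927893 -0.15156154  0.31751618]
```

View pics/w19z.png

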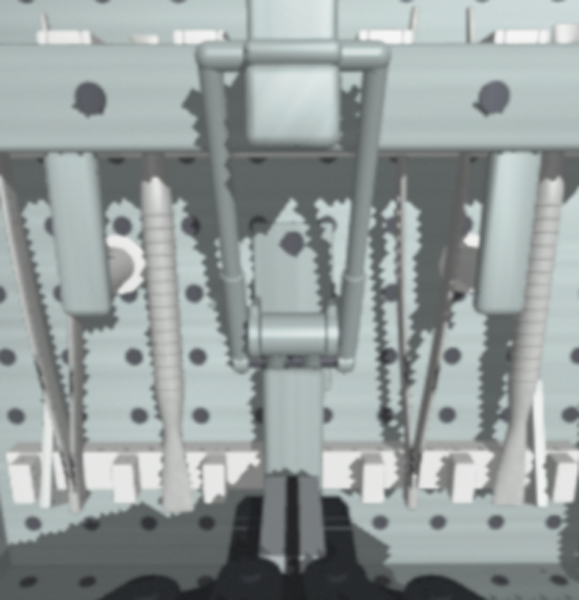

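Call:
servo_tool --series '[0, 0, 0.2, 0, 0, 0, 0, 0, 0.4, 0, 0, 0, 0, 0, 0.4, 0, 0, 0]'

```text
clock: 17.23
position: [0.5288, -0.0182, 0.0593]
tcp_rot: [0.47, 0.855, 0.105, -0.192]
ft_force: [0.1, 0.4, -1.0]
grip_width: 0.001
```

Call:
servo_tool --series '[0, 0, 0.15, 0, 0, 0, 0, 0, 0.15, 0, 0, 0]'

```text
clock: 17.48
position: [0.5285, -0.0177, 0.058]
tcp_rot: [0.47, 0.855, 0.105, -0.192]
ft_force: [-0.5, 0.5, 0.6]
grip_width: 0.004
```

Call:
servo_tool --series '[0, 0, 0.15, 0, 0, 0, 0, 0, 0.15, 0, 0, 0]'

```text
clock: 17.73
position: [0.5282, -0.0172, 0.0567]
tcp_rot: [0.47, 0.855, 0.105, -0.192]
ft_force: [-0.2, -0.4, 0.2]
grip_width: -0.002
```

Call:
servo_tool --series '[0, 0, 0.15, 0, 0, 0, 0, 0, 0.15, 0, 0, 0]'

```text
clock: 17.98
position: [0.5282, -0.0169, 0.0559]
tcp_rot: [0.47, 0.855, 0.105, -0.191]
ft_force: [-0.6, -4.3, 12.1]
grip_width: 0.003
```

Run:
```python
from h import *
snap('wrist','w20'); snap('scene','s20'); snap('top','t20'); st=arm.read_state(); print(st['position'],st['ft_force'])
s=np.array([.4761,.0652,.0830]); Rs=cassR(2.14)
print('TCP in seat mm',Rs.inv().apply(st['position']-s)*1000, 'F seat',Rs.inv().apply(st['ft_force']))
import cv2
a=cv2.imread('pics/s20.png'); c=a[165:245,260:372]
cv2.imwrite('pics/s20z.png',cv2.resize(c,None,fx=7,fy=7,interpolation=cv2.INTER_CUBIC))
```

```text
[ 0.52821802 -0.01685759  0.05595654] [-0.29486458 -3.79120505 12.38405688]
TCP in seat mm [-99.53051876   0.32528492  16.57268496] F seat [ 2.48351337  2.29168678 12.5062136 ]
```

View pics/w20.png

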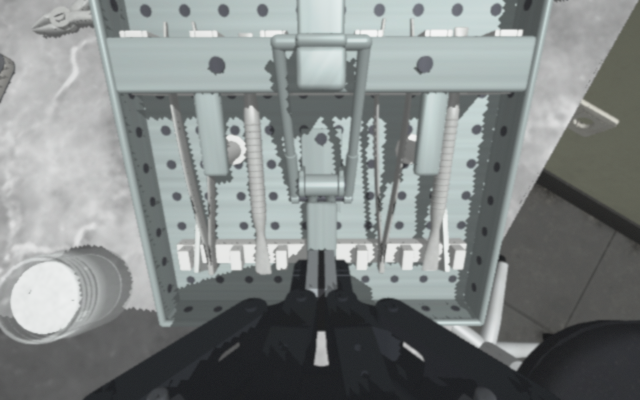

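View pics/s20z.png

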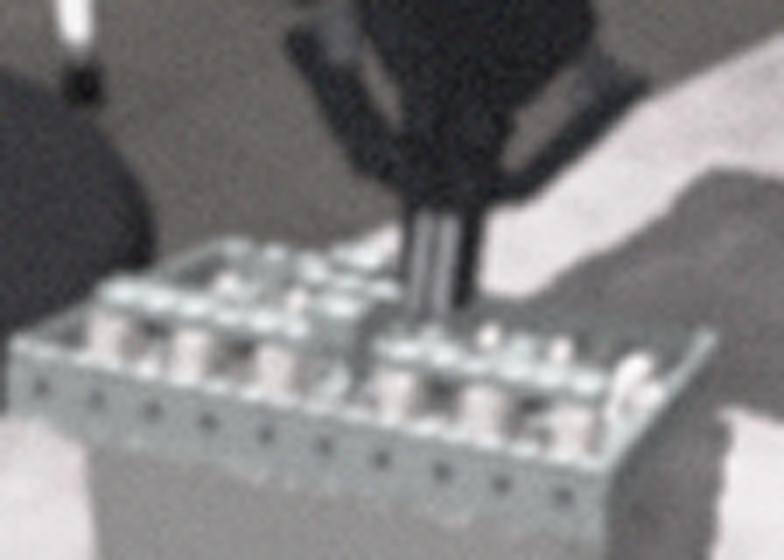

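Call:
servo_tool --series '[0, 0, -1, 0, 0, 0, 0, 0, -4, 0, 0, 0, 0, 0, -9, 0, 0, 0, 0, 0, -14, 0, 0, 0, 0, 0, -16, 0, 0, 0, 0, 0, -16, 0, 0, 0]'

```text
clock: 18.88
position: [0.5652, -0.0748, 0.2013]
tcp_rot: [0.47, 0.855, 0.105, -0.19]
ft_force: [-0.3, 0.2, -1.0]
grip_width: 0.004
```

Run:
```python
from h import *
snap('wrist','w21'); snap('scene','s21'); snap('top','t21'); st=arm.read_state(); print(st['position'],st['ft_force'])
import cv2
a=cv2.imread('pics/s21.png'); c=a[165:245,260:372]
cv2.imwrite('pics/s21z.png',cv2.resize(c,None,fx=7,fy=7,interpolation=cv2.INTER_CUBIC))
```

```text
[ 0.56390989 -0.07382636  0.19930823] [ 0.69588419 -0.38474667 -0.33827046]
```

View pics/w21.png

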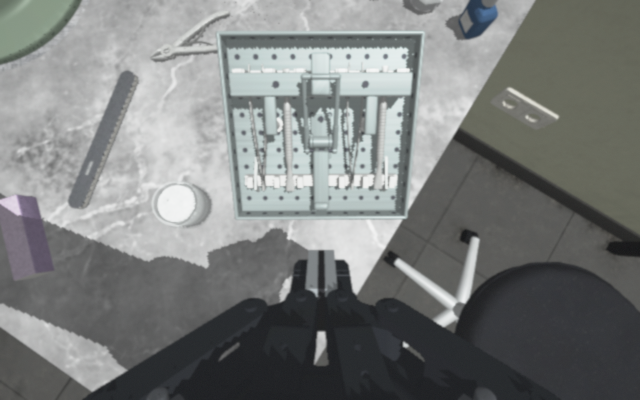

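View pics/s21z.png

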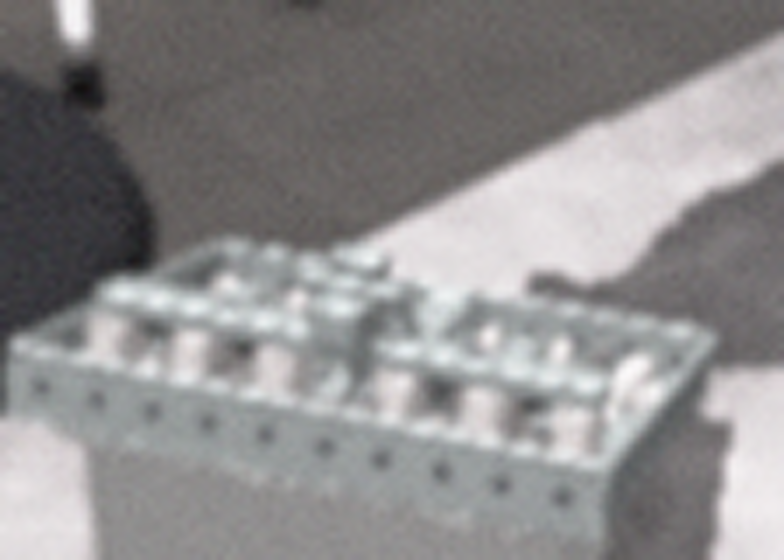

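View pics/s21.png

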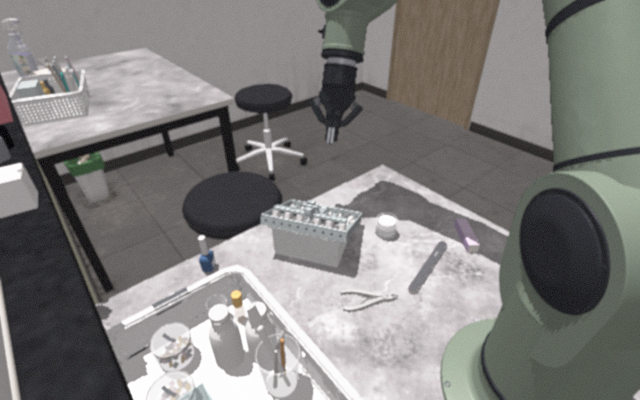

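Run:
```python
from h import *
K,W,_=load('w21'); Rs=cassR(2.14); s=np.array([.4754,.0635,.0816])
for q in (1.3,1.42,1.536):
    P=np.array([[-.055-.072*np.sin(q)+d*np.cos(q),0,.002+.072*np.cos(q)+d*np.sin(q)] for d in (0,.006)]); print(q,proj(K,W,Rs.apply(P)+s).round(1).tolist())
print('hook',proj(K,W,Rs.apply(np.array([[.0055,-.0145,.037],[.0055,.0145,.037],[.0065,0,.0465],[-.01,0,.047]]))+s).round(1).tolist())
import cv2
a=cv2.imread('pics/w21.png'); c=a[30:225,215:430]; cv2.imwrite('pics/w21z.png',cv2.resize(c,None,fx=3,fy=3,interpolation=cv2.INTER_CUBIC))
```

```text
1.3 [[321.0, 211.9], [321.0, 212.4]]
1.42 [[321.0, 210.7], [321.0, 211.9]]
1.536 [[321.0, 208.7], [321.0, 210.4]]
hook [[337.8, 73.9], [303.4, 74.1], [320.6, 71.7], [320.7, 93.4]]
```

View pics/w21z.png

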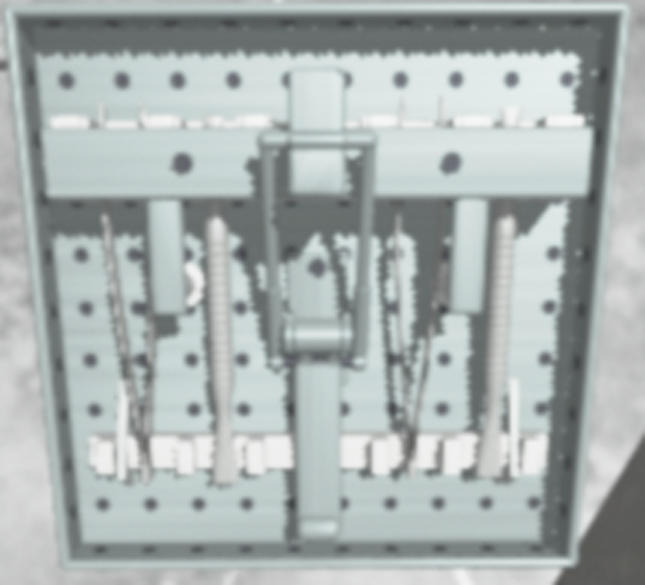

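Run:
```python
from h import *
for f in ('top','scene'):
    a=cv2.imread(f'pics/{f}0.png'); b=cv2.imread(f'pics/{"t" if f=="top" else "s"}21.png')
    for n,(x,y) in (dict(dish=(369,244),jar=(206,202),pol=(207,172)) if f=='top' else dict(dish=(387,227),pol=(206,255))).items():
        t=a[y-14:y+15,x-14:x+15]; s=b[y-28:y+29,x-28:x+29]; r=cv2.matchTemplate(s,t,cv2.TM_CCOEFF_NORMED); _,v,_,l=cv2.minMaxLoc(r); print(f,n,v,(l[0]-14,l[1]-14))
arm.job_done(); print(arm.read_state()['clock'])
```

```text
top dish 0.9987669587135315 (0, 0)
top jar 0.9985291361808777 (0, 0)
top pol 0.9988272786140442 (0, 0)
scene dish 0.7450525760650635 (0, 1)
scene pol 0.9975808262825012 (0, 0)
the job is handed in; nothing more can be done
the job is handed in; nothing more can be done
```

The job is done and handed in at about 19 s. The bar is home in the rail and let go, the loop is on its hook, and the lever lies flat past its dead point. No verdict came back, so this rests on my own checks.

- **Bar:** I gripped it by the middle block and tilted it to the cassette's 25° slope. Fitting the slots in wrist-camera views lined it up to about 0.5 mm, and I pressed it in until it seated firmly (about 28 N). After release the camera estimate put it 1.4 mm low. I put that down to camera bias, because it sat flat on the rail and the fingers felt no force.
- **Loop:** I pushed it over with closed fingers from the downhill side, and it fell on to the block behind the post.
- **Lever:** I pushed it round its arc to the stop and felt about 12 N there. It stayed flat after I backed off.
- **Last pictures:** The lever end is about 1 px from where it should be when flat. The crossbar is behind the post, 2–3 px from the predicted spot; I read this as the same camera bias. A close-up taken just before the final push showed it under the nose.
- **Bystanders:** The jar, dish and bottle show no shift in the top view. In the scene view the bottle matched exactly. The dish matched less well (0.75, 1 px), which I did not look into; it may be changed shadow. The jar was not checked in that view.

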